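Set and lock the depth drum of a key-cutting machine

ROBOT

A 6-joint arm with a two-finger parallel gripper is mounted at the origin on the work surface. World frame = base frame: x ahead of the robot, y to its left, z up, the work surface at z = 0. Lengths are in m, angles in rad, forces in N, time in s.
With the tool pointing down it reaches from about 0.35 to 0.725 m from the base axis. Payload 4.3 kg.
Tool frame: the origin (TCP) lies midway between the tips of the shut fingers; the grasp point (between the pads) lies 19 mm behind it; y points along the fingers, x is the direction in which the jaws open and shut, and the axes are right-handed (so a half turn about y gives the same grasp; the last joint's range is limited). The gripper opens to 85 mm and grips with 20 to 120 N. Pads are 22 mm wide; open, the fingers measure 114 mm over their backs; the gripper's body (76 mm by 85 mm) begins 54 mm behind the grasp point. The pads swing forward as they close: fully open they stand 13 mm farther back than shut.
Start: joints at [1.135, 0.377, 0.081, 1.274, 0, 1.46], TCP at [0.184, 0.545, 0.196] pointing down, gripper open.
Joint ranges: [-2.72, 2.72], [-0.84, 1.66], [-1.02, 1.22], [-1.77, 2.12], [-1.37, 1.28], [-3.14, 3.14]. Speed limits (rad/s): [2.57, 2.57, 3.14, 3.14, 3.14, 3.14].

INTERFACE

Orientations are given as [roll, pitch, yaw] about the fixed x, y, z axes, in that order (R = Rz(yaw) Ry(pitch) Rx(roll)).
In Python, from workcell import * gives the robot as it stands. The module is installed in compiled form; this text tells all that it offers.
- The arm moves only by the tool carry_out, never from a script. Its argument "increments" is a list of rows, each a list of 3 entries, a list of its own where there are three numbers: the closure, from 0 (fully open) to 1 (shut), then the shift along the tool's x, y, z in mm, then the turn about the tool's y in degrees. In form: [[jaw, [x, y, z], roll], ...]. A call has 1 to 10 rows; each row is the pose to reach, as a shift and turn from the pose commanded when the call began, along the tool's axes at that moment; what a row does not reach only later rows make up. A row lasts 1/10 s, in which the tool goes at most 50 mm and 8.59 degrees, less where a joint would pass 70% of its speed; a pose out of reach is approached as far as the arm can. A call with a gripper value outside its range is refused whole. The fingers move at their own pace and stop on an object; "grip_force" is the grip in N (left out, the last holds). Time passes only in rows, so rows that repeat a pose let the fingers close. It gives the time, the measured TCP pose, the force and the opening at its end, in the units of the state.
- get_obs(): the state, without advancing time (a new reading comes with each control period).
- get_image(name): name is "scene" or "side" or "wrist"; returns the picture (400x640x3 uint8, red, green, blue); there is no depth.
- get_calibration(name): a dict with "camera_matrix" (3x3 intrinsics, pixels), "R" (3x3) and "t" (3): a world point X has camera coordinates R X + t; the wrist camera has in their place "T_tool_cam" (4x4, takes a point from camera to tool coordinates, whose origin is the TCP and whose axes are the tool frame's). Camera axes: x right, y down, z forward; pixel columns grow to the right and rows downward; lengths in m; the calibration is good to about 2 mm. A picture is of the moment at which its call begins: read the wrist's pose just before it. get_calibration takes no time and is no camera call.
- hand_in(): hands the job in, once; it reports no verdict.
The state is a dict: "time_s": time; "joint_pos": joint angles; "dq": joint speeds; "joint_efforts": joint torques, N m; "position": TCP position; "tool_rot": TCP orientation; "force": force on the tool from outside, world axes, zero at the start; "torque": the same for the moment, N m; "opening": finger opening in m.
Only numpy, scipy, OpenCV 4.12 (cv2) and the standard library are available. Lean on these libraries where they do the work, as an engineer would, in place of code of your own. Each camera call takes 0.05 s, during which the arm holds its last target.

TASK

The depth drum of the green key-cutting machine shows the wrong number. Lay closed fingertips on the bare black rubber tyre of the drum and, pressing gently, roll it from above until the 7 stands whole in the small window; then push the upright post of the lock bolt with the closed fingertips towards the drum, gently, until the bolt is fully home and locks the drum at 7. Let go, and leave the things lying around the machine where they are.

Things in the scene. Friction and masses are not known exactly. Their poses are not given: they have to be found in the camera images.
- machine: Bench key-cutting machine, green steel, fixed; 160 (x) by 225 (y) mm plus a low key vice in front (to x = -175 mm, 50 mm high). Origin on the bench under the middle of the drum; x points away from the vice side, y along the drum's axle towards the lock bolt, z up. Panels at x = -66 and +66 mm are 105 mm high beside the tyre, the cheek at y = -54 mm 107 mm.
- tyre_top (a point): Nominal top of the bare rubber tyre, mid-width (machine frame 0, -25, 130 mm). Shims put the true surface up to 3.5 mm above or below: feel for it. Smooth cylinder, radius 55 mm, 40 mm wide along y; its top dragged along the machine's +x raises the number. It does not give. Turning takes 5.5 N along the surface: 9 to 14 N of press drives it, less slips, over 20 N of finger force damages it.
- window (a point): Middle of the 40 (x) by 34 (y) mm window in the flat cover over the number band (machine frame 0, 25, 132 mm; cover y = -3 to 63 mm, top at 132 mm). Black numerals 0 to 9, 21 mm high, 36 degrees apart on the drum's white band, show in it; they read upright from the vice side.
- drum (a joint): Angle of the drum about its axle, rad. Number n stands in the middle of the window at n x 0.6283 (7 at 4.398). It grows as the top moves towards the machine's +x. End stops at -0.3 and 5.95. The drum stays where it is left.
- bolt (a joint): Travel of the lock bolt, m: 0 drawn back, 0.022 fully home on a rigid stop. Grows along the machine's -y, towards the drum; 2.5 N of friction, stays as left. Its round 16 mm nose enters between two pins on the drum's end when a number is in the window; it centres the drum if less than about 0.2 rad off, and strikes a pin if midway between numbers.
- post (a point): Top of the bolt's upright steel post (16 mm across, free from 119 to 161 mm above the bench; machine x = 0, y = 120 mm minus bolt travel). Push its +y side along the machine's -y; more than 25 N of push or grip is too much. The carrier block under it (60 mm in x, y = 80 to 152 mm) is 102 mm high.
- tin: Tin, 76 mm across, 100 mm high, upright; bystander. Origin at the underside.
- glue: Glue bottle with a conical spout, 54 mm across, 125 mm high, upright; bystander. Origin at the underside.
- driver: Screwdriver lying on the bench beside the bolt side of the machine; bystander.
- heel: Flat rubber shoe heel, 88 by 55 mm, 12 mm thick; bystander.

How it is judged:
On the way, in this order (a step that is already met when the one before it is completed fails the run):
1. the 7 stands in the window (value of joint drum between 4.238 and 4.558 rad), for 0.2 s.
2. the lock bolt is fully home (value of joint bolt above 0.0205 m), for 0.2 s.
At the end, for the whole second after the job is handed in: The drum shows 7 within 0.06 rad and is at rest, the lock bolt is home within 1.5 mm (travel above 20.5 mm), and the fingers are clear of everything (value of joint drum between 4.338 and 4.458 rad and value of joint bolt above 0.0205 m and velocity of joint drum between -0.05 and 0.05 rad/s); the robot touches nothing.
It fails at once if the drum is pressed with more than 20 N (contact force between the fingers and drum above 20 N).
It fails at once if the lock bolt is pushed or gripped with more than 25 N (contact force between the fingers and bolt above 25 N).
It fails at once if a bystander is moved more than 20 mm (distance of any of tin, glue, driver, heel from where it was at the start of the episode above 0.02 m).
It also fails if it takes over 67 s, if anything falls off the work surface, if the arm or the gripper's body presses on something with over 40 N, if the wrist force passes 120 N, or if a joint passes its speed limit or range.

## Working session

There is one attempt and no reset: what is moved stays moved. The work goes in short steps, Python scripts to look and compute and a tool call to move; the robot and the scene stay as the last step left them, time stands still between calls to the robot, and variables do not carry over. Pictures are saved under pics/ and viewed, and the job is handed in when it is done.

Besides the shell and the picture viewer there is one more tool, called after "Call:" as name(argument=value, ...), one argument or row to a line, values as JSON. carry_out: Moves the arm, as the interface text tells. Its arguments: {"type":"object","properties":{"increments":{"type":"array","items":{"type":"array"}},"grip_force":{"type":"number"}},"required":["increments"]}

```bash
mkdir -p pics; python3 - <<'E'
from workcell import *
import cv2
o=get_obs();print(o)
for n in ("scene","side","wrist"):
    cv2.imwrite(f"pics/{n}0.png",cv2.cvtColor(get_image(n),cv2.COLOR_RGB2BGR)); print(n,get_calibration(n))
E
```

```text
{'time_s': 0.0, 'joint_pos': array([ 1.13470833e+00,  3.78093079e-01,  7.96138289e-02,  1.27438675e+00,
       -1.81386709e-05,  1.46049902e+00]), 'dq': array([-1.14084034e-04,  7.00864567e-05,  5.28364060e-04, -7.70963619e-04,
       -6.72037771e-04,  6.49963663e-04]), 'joint_efforts': array([-5.25890919e-04, -4.63602805e+01,  2.69875610e+01,  2.08182464e-02,
       -3.67803368e-04, -8.02259272e-07]), 'position': array([0.18372137, 0.54408741, 0.19483914]), 'tool_rot': array([-1.57058654,  0.0020591 ,  1.24500587]), 'force': array([-0.30053531,  0.6197684 , -0.24060875]), 'torque': array([-0.04513555,  0.00554026,  0.01294442]), 'opening': 0.08532339613925863}
scene {'camera_matrix': array([[466.88205277,   0.        , 317.18299396],
       [  0.        , 466.88205277, 194.5701278 ],
       [  0.        ,   0.        ,   1.        ]]), 'R': array([[ 0.77231627,  0.63515869,  0.0100507 ],
       [ 0.38490802, -0.45532208, -0.80282478],
       [-0.50534482,  0.62390324, -0.59613032]]), 't': array([-0.45574457, -0.07890679,  1.28202485])}
side {'camera_matrix': array([[427.26197471,   
[... 205 characters left out ...]
3.26400808e-01, -6.09933398e-01, -7.22110630e-01],
       [ 3.40788765e-01,  6.36637089e-01, -6.91777590e-01]]), 't': array([-0.47699266,  0.30583253,  0.83086693])}
wrist {'camera_matrix': array([[302.70232721,   0.        , 318.17507955],
       [  0.        , 302.70232721, 203.00386758],
       [  0.        ,   0.        ,   1.        ]]), 'T_tool_cam': array([[ 9.99999464e-01,  1.55951777e-04, -1.02369260e-03,
        -4.12255600e-04],
       [ 1.02526630e-03, -2.87782303e-01,  9.57695304e-01,
        -1.78022040e-01],
       [-1.45246328e-04, -9.57695840e-01, -2.87782308e-01,
         7.35116458e-02],
       [ 0.00000000e+00,  0.00000000e+00,  0.00000000e+00,
         1.00000000e+00]])}
```

View pics/scene0.png

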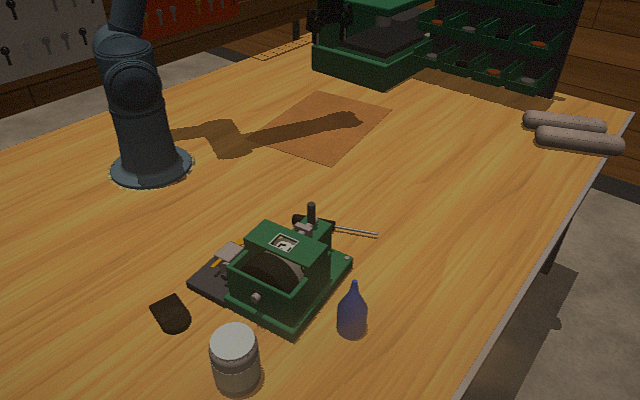

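View pics/side0.png

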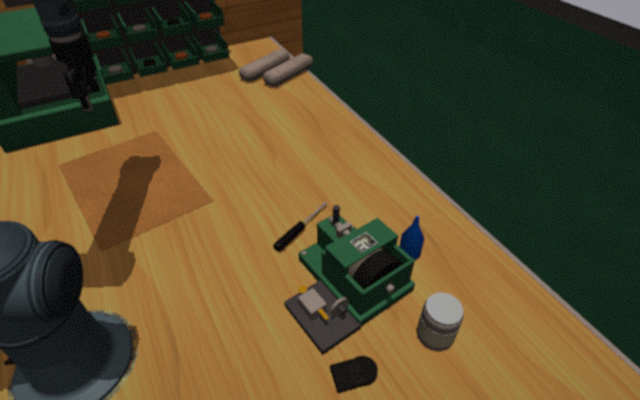

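View pics/wrist0.png

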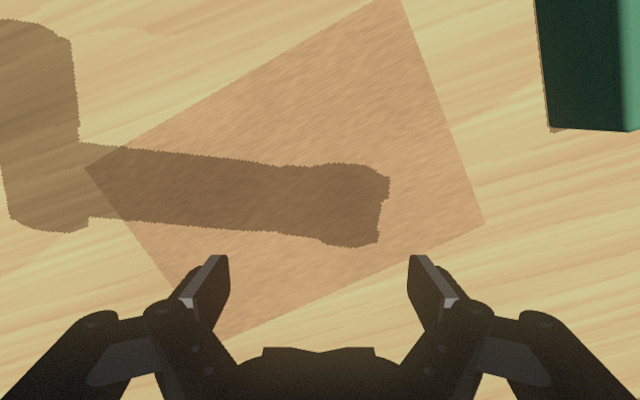

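```bash
python3 - <<'E'
import cv2
a=cv2.imread("pics/scene0.png")[185:345,170:390]
b=cv2.imread("pics/side0.png")[190:360,260:480]
cv2.imwrite("pics/sc_c.png",cv2.resize(a,None,fx=3.6,fy=3.6,interpolation=cv2.INTER_CUBIC))
cv2.imwrite("pics/sd_c.png",cv2.resize(b,None,fx=3.5,fy=3.5,interpolation=cv2.INTER_CUBIC))
E
```

```text
(no output)
```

View pics/sc_c.png

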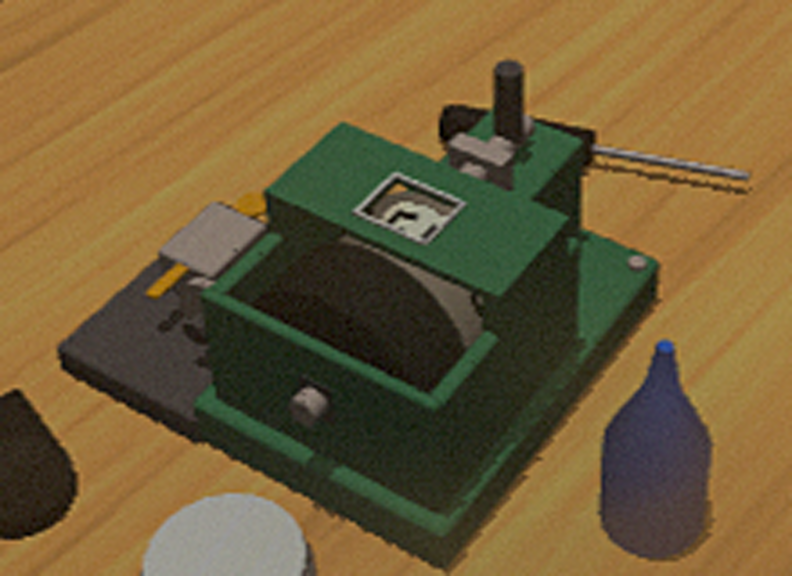

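View pics/sd_c.png

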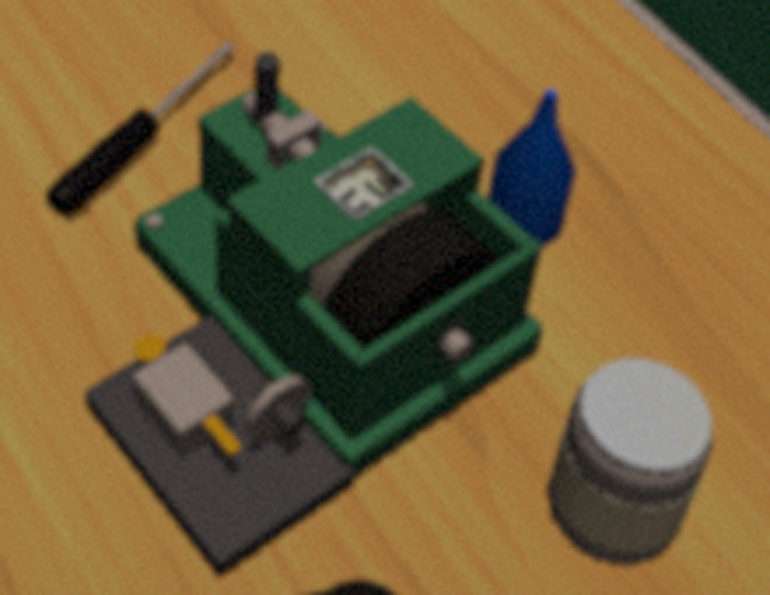

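```bash
cat > h.py <<'E'
import numpy as np
from workcell import *
def ray(n,uv):
    c=get_calibration(n);K,R,t=c["camera_matrix"],c["R"],c["t"]
    return -R.T@t, R.T@np.linalg.solve(K,[uv[0],uv[1],1])
def plane(n,uv,z):
    o,d=ray(n,uv);return o+d*(z-o[2])/d[2]
def tri(u1,u2):
    o1,d1=ray("scene",u1);o2,d2=ray("side",u2)
    s=np.linalg.lstsq(np.c_[d1,-d2],o2-o1,rcond=None)[0]
    p,q=o1+s[0]*d1,o2+s[1]*d2;return (p+q)/2,np.linalg.norm(p-q)
E
python3 - <<'E'
from h import *
np.set_printoptions(precision=4,suppress=True)
S=lambda p:(170+p[0]/3.6,185+p[1]/3.6)
D=lambda p:(260+p[0]/3.5,190+p[1]/3.5)
cs={"vb":((342,123),(230,200)),"vd":((268,190),(302,270)),"bd":((497,290),(482,158)),"bb":((570,213),(408,100)),
"wvb":((388,173),(315,182)),"wvd":((355,211),(360,217)),"wbd":((428,243),(412,180)),"wbb":((465,205),(372,147))}
# careful with label correspondences: print plane points in both views
for k,(a,b) in cs.items(): print(k,plane("scene",S(a),.132),plane("side",D(b),.132))
print("post",tri(S((508,66)),D((267,60))))
E
```

```text
vb [ 0.5178 -0.072   0.132 ] [ 0.5143 -0.0731  0.132 ]
vd [ 0.5267 -0.1343  0.132 ] [ 0.5251 -0.1367  0.132 ]
bd [ 0.6615 -0.1134  0.132 ] [ 0.6625 -0.1153  0.132 ]
bb [ 0.6547 -0.049   0.132 ] [ 0.6505 -0.0541  0.132 ]
wvb [ 0.5643 -0.0856  0.132 ] [ 0.5649 -0.0846  0.132 ]
wvd [ 0.5714 -0.1172  0.132 ] [ 0.574  -0.1196  0.132 ]
wbd [ 0.6148 -0.1107  0.132 ] [ 0.616  -0.1101  0.132 ]
wbb [ 0.6106 -0.0784  0.132 ] [ 0.6095 -0.0769  0.132 ]
post (array([ 0.5767, -0.0051,  0.1595]), np.float64(0.0015132587286900482))
```

Call:
carry_out(
  increments=[
    [1,[-520,-60,-610],62.6],
    [1,[-520,-60,-610],62.6],
    [1,[-520,-60,-610],62.6],
    [1,[-520,-60,-610],62.6],
    [1,[-520,-60,-610],62.6],
    [1,[-520,-60,-610],62.6],
    [1,[-520,-60,-610],62.6],
    [1,[-520,-60,-610],62.6],
    [1,[-520,-60,-610],62.6],
    [1,[-520,-60,-610],62.6],
  ],
  grip_force=20,
)

```text
time_s: 1.15
position: [0.4405, 0.115, 0.2332]
tool_rot: [-1.571, -0.0, 0.152]
force: [0.7, 1.1, -0.3]
opening: -0.0002
```

Call:
carry_out(
  increments=[
    [1,[115,20,-280],0],
    [1,[115,20,-280],0],
    [1,[115,20,-280],0],
    [1,[115,20,-280],0],
    [1,[115,20,-280],0],
    [1,[115,20,-280],0],
    [1,[115,20,-280],0],
    [1,[115,20,-280],0],
    [1,[115,20,-280],0],
  ],
)

```text
time_s: 2.05
position: [0.5956, -0.1415, 0.213]
tool_rot: [-1.57, 0.001, 0.153]
force: [-0.3, 0.8, -0.7]
opening: -0.0003
```

```bash
python3 - <<'E'
from workcell import *
import cv2
o=get_obs();print(o["position"],o["force"],o["tool_rot"],o["joint_pos"])
cv2.imwrite("pics/w1.png",cv2.cvtColor(get_image("wrist"),cv2.COLOR_RGB2BGR))
E
```

```text
[ 0.59556619 -0.14151456  0.21296616] [-0.26267005  0.79580694 -0.67902908] [-1.56986423e+00  7.67479366e-04  1.52937955e-01] [-3.37140925e-01  4.55780664e-01  2.44065297e-01  1.36019684e+00
  4.61136369e-04  1.08071755e+00]
```

View pics/w1.png

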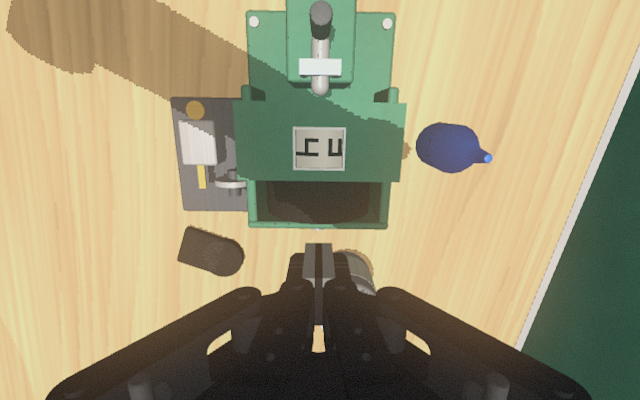

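```bash
cat >> h.py <<'E'
import cv2
from scipy.spatial.transform import Rotation as Ro
def wplane(o,uv,z):
    c=get_calibration("wrist");T=c["T_tool_cam"]
    R=Ro.from_euler("xyz",o["tool_rot"]).as_matrix();p=np.array(o["position"])
    d=R@T[:3,:3]@np.linalg.solve(c["camera_matrix"],[uv[0],uv[1],1]);q=p+R@T[:3,3]
    return q+d*(z-q[2])/d[2]
def look(name,crop=None,rot=True,f=8):
    o=get_obs();im=cv2.cvtColor(get_image("wrist"),cv2.COLOR_RGB2BGR);cv2.imwrite(f"pics/{name}_full.png",im)
    if crop:
        x0,y0,x1,y1=crop;im=cv2.resize(im[y0:y1,x0:x1],None,fx=f,fy=f,interpolation=cv2.INTER_CUBIC)
        if rot: im=cv2.rotate(im,cv2.ROTATE_90_COUNTERCLOCKWISE)
    cv2.imwrite(f"pics/{name}.png",im);return o
E
python3 - <<'E'
from h import *
im=cv2.imread("pics/w1.png")[120:180,285:355]
cv2.imwrite("pics/w1c.png",cv2.rotate(cv2.resize(im,None,fx=8,fy=8,interpolation=cv2.INTER_CUBIC),cv2.ROTATE_90_COUNTERCLOCKWISE))
o=get_obs()
for uv,z in [((293,127),.132),((345,127),.132),((293,170),.132),((345,170),.132),((320,8),.161)]: print(uv,wplane(o,uv,z))
E
```

```text
(293, 127) [ 0.56503976 -0.08422823  0.132     ]
(345, 127) [ 0.6078054  -0.07761352  0.132     ]
(293, 170) [ 0.56971424 -0.12011524  0.132     ]
(345, 170) [ 0.61424724 -0.1132267   0.132     ]
(320, 8) [ 0.57498177 -0.003476    0.161     ]
```

View pics/w1c.png

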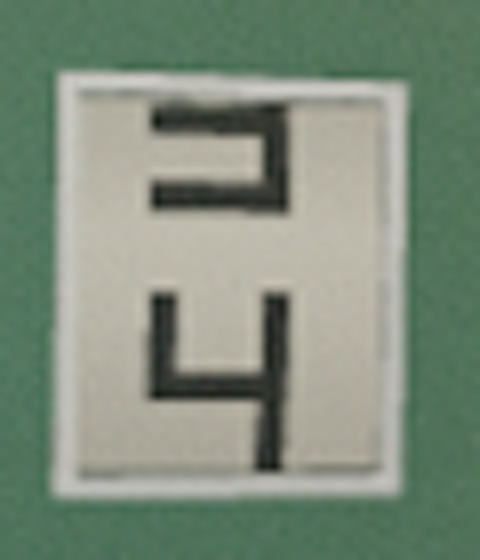

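Call:
carry_out(
  increments=[
    [1,[-14,30,-7],0],
    [1,[-14,60,-7],0],
    [1,[-14,74,-7],0],
    [1,[-14,74,-7],0],
    [1,[-14,74,-7],0],
    [1,[-14,74,-7],0],
  ],
)

```text
time_s: 2.7
position: [0.5843, -0.1511, 0.1409]
tool_rot: [-1.572, -0.003, 0.153]
force: [0.9, -0.6, 0.7]
opening: 0.0001
```

```bash
python3 - <<'E'
from h import *
o=look("w2");print(o["position"],o["force"],o["tool_rot"])
E
```

```text
[ 0.58434568 -0.15109058  0.14094929] [ 0.91290772 -0.60257291  0.73668256] [-1.57208141 -0.0025139   0.1534704 ]
```

View pics/w2.png

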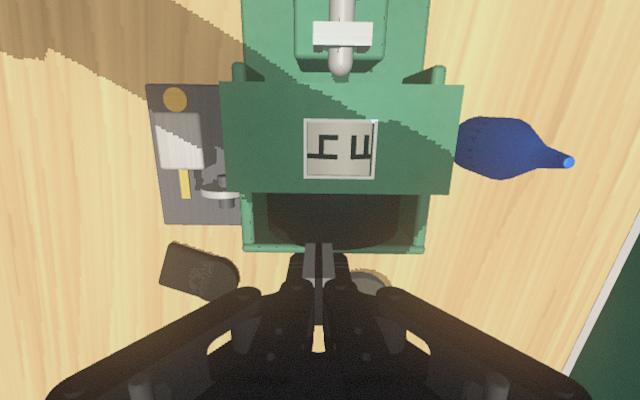

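```bash
python3 - <<'E'
from h import *
o=get_obs();X=o["position"]
R=Ro.from_euler("xyz",o["tool_rot"]).as_matrix()
ims=[]
for n in("scene","side"):
    im=cv2.cvtColor(get_image(n),cv2.COLOR_RGB2BGR);c=get_calibration(n)
    p=c["camera_matrix"]@(c["R"]@X+c["t"]);p=p[:2]/p[2];print(n,p)
    x0,y0=int(p[0])-55,int(p[1])-65
    k=cv2.resize(im[y0:y0+110,x0:x0+110],None,fx=3.6,fy=3.6,interpolation=cv2.INTER_CUBIC)
    for q,col in [((0,0,0),(0,0,255)),((0,0,.011),(0,255,255)),((0,0,-.011),(255,255,0))]:
        Y=X+R@np.array(q);p=c["camera_matrix"]@(c["R"]@Y+c["t"]);p=p[:2]/p[2]
        cv2.circle(k,(int((p[0]-x0)*3.6),int((p[1]-y0)*3.6)),2,col,-1)
    ims.append(k)
cv2.imwrite("pics/tips.png",np.hstack(ims))
E
```

```text
scene [259.98470543 253.39195433]
side [376.40318897 258.13990926]
```

View pics/tips.png

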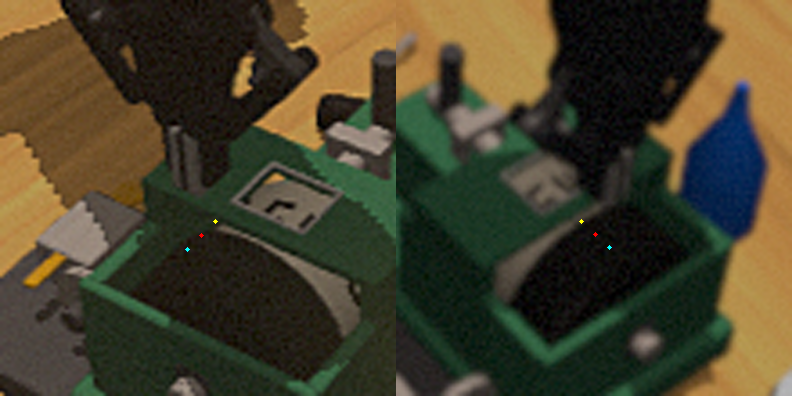

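```bash
python3 - <<'E'
from h import *
A=lambda p:(259-55+p[0]/3.6,253-65+p[1]/3.6)
B=lambda p:(376-55+(p[0]-396)/3.6,258-65+p[1]/3.6)
for n in("scene","side"):
    im=cv2.cvtColor(get_image(n),cv2.COLOR_RGB2BGR)
    x0,y0=(259-20,253-45) if n=="scene" else (376-20,258-45)
    cv2.imwrite(f"pics/t_{n}.png",cv2.resize(im[y0:y0+55,x0:x0+55],None,fx=10,fy=10,interpolation=cv2.INTER_CUBIC))
print(get_obs()["position"],get_obs()["joint_pos"])
print(tri(A((193,190)),B((612,200))))
E
```

```text
[ 0.58393429 -0.15157309  0.13987567] [-3.59130599e-01  4.52871520e-01  5.06719609e-02  1.16721809e+00
  7.69973447e-05  1.05915814e+00]
(array([ 0.58714798, -0.15702333,  0.17512288]), np.float64(0.0012204065898491338))
```

View pics/t_scene.png

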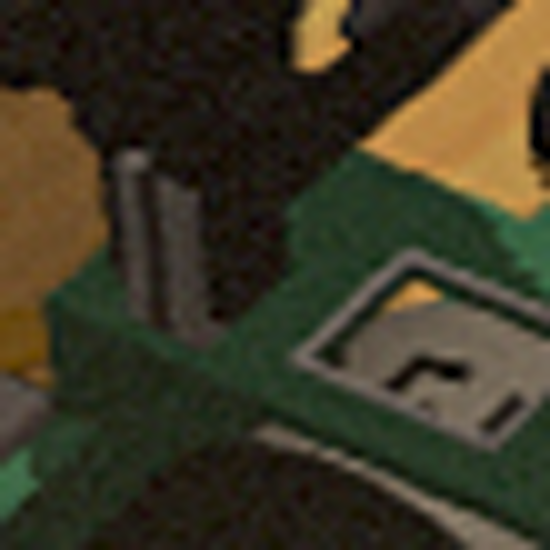

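View pics/t_side.png

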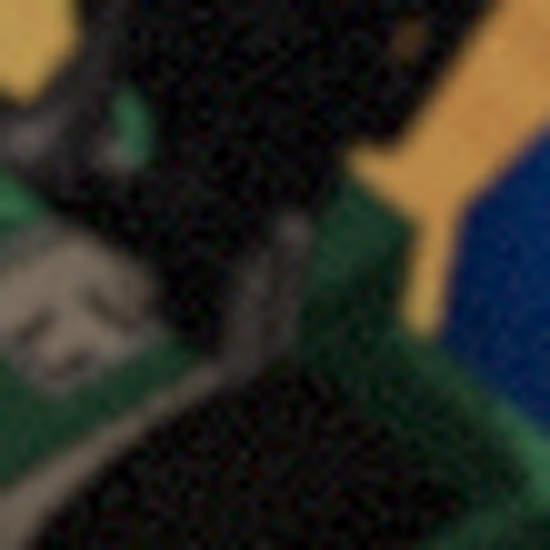

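Call:
carry_out(
  increments=[
    [1,[0,2,0],0],
    [1,[0,4,0],0],
    [1,[0,5,0],0],
    [1,[0,5,0],0],
  ],
)

```text
time_s: 3.35
position: [0.5831, -0.1513, 0.1337]
tool_rot: [-1.57, 0.001, 0.152]
force: [-0.2, -0.0, -0.7]
opening: -0.0003
```

Call:
carry_out(
  increments=[
    [1,[0,1,0],0],
    [1,[0,1,0],0],
  ],
)

```text
time_s: 3.55
position: [0.5833, -0.1514, 0.1329]
tool_rot: [-1.571, 0.0, 0.152]
force: [-0.4, -0.1, -1.0]
opening: 0.0002
```

Call:
carry_out(
  increments=[
    [1,[0,1,0],0],
    [1,[0,1,0],0],
  ],
)

```text
time_s: 3.75
position: [0.5834, -0.1514, 0.132]
tool_rot: [-1.571, 0.0, 0.152]
force: [0.8, -1.4, 0.5]
opening: -0.0
```

Call:
carry_out(
  increments=[
    [1,[0,1,0],0],
    [1,[0,1,0],0],
  ],
)

```text
time_s: 3.95
position: [0.5833, -0.1514, 0.131]
tool_rot: [-1.571, 0.0, 0.152]
force: [-0.5, 0.5, 0.3]
opening: -0.0001
```

```bash
python3 - <<'E'
from h import *
for i in range(3): print(get_obs()["force"],get_obs()["position"])
E
```

```text
[-0.49553835  0.52882658  0.33354501] [ 0.58333181 -0.15140231  0.13098421]
[-0.49553835  0.52882658  0.33354501] [ 0.58333181 -0.15140231  0.13098421]
[-0.49553835  0.52882658  0.33354501] [ 0.58333181 -0.15140231  0.13098421]
```

Call:
carry_out(
  increments=[
    [1,[0,0.5,0],0],
    [1,[0,1,0],0],
  ],
)

```text
time_s: 4.15
position: [0.5834, -0.1514, 0.1301]
tool_rot: [-1.571, -0.0, 0.152]
force: [0.0, 0.4, 1.5]
opening: 0.0002
```

Call:
carry_out(
  increments=[
    [1,[0,0.5,0],0],
    [1,[0,0.5,0],0],
  ],
)

```text
time_s: 4.35
position: [0.5833, -0.1514, 0.1295]
tool_rot: [-1.571, 0.0, 0.152]
force: [-0.2, -0.1, -0.7]
opening: -0.0001
```

Call:
carry_out(
  increments=[
    [1,[0,0.5,0],0],
    [1,[0,0.5,0],0],
  ],
)

```text
time_s: 4.55
position: [0.5834, -0.1514, 0.129]
tool_rot: [-1.571, 0.0, 0.152]
force: [0.1, 0.5, 0.2]
opening: -0.0001
```

Call:
carry_out(
  increments=[
    [1,[0,0.5,0],0],
    [1,[0,0.5,0],0],
  ],
)

```text
time_s: 4.75
position: [0.5834, -0.1514, 0.1285]
tool_rot: [-1.571, 0.0, 0.152]
force: [-0.5, 0.1, -0.1]
opening: 0.0
```

Call:
carry_out(
  increments=[
    [1,[0,0.5,0],0],
    [1,[0,0.5,0],0],
  ],
)

```text
time_s: 4.95
position: [0.5834, -0.1514, 0.128]
tool_rot: [-1.571, 0.0, 0.152]
force: [0.5, -0.4, -1.0]
opening: 0.0001
```

Call:
carry_out(
  increments=[
    [1,[0,0.5,0],0],
    [1,[0,0.5,0],0],
  ],
)

```text
time_s: 5.15
position: [0.5833, -0.1514, 0.1275]
tool_rot: [-1.571, 0.0, 0.152]
force: [-0.1, 0.1, 0.4]
opening: 0.0
```

Call:
carry_out(
  increments=[
    [1,[0,0.5,0],0],
    [1,[0,0.5,0],0],
  ],
)

```text
time_s: 5.35
position: [0.5834, -0.1514, 0.127]
tool_rot: [-1.571, 0.0, 0.152]
force: [-1.3, 0.0, -0.2]
opening: 0.0001
```

Call:
carry_out(
  increments=[
    [1,[0,0.5,0],0],
    [1,[0,0.5,0],0],
  ],
)

```text
time_s: 5.55
position: [0.5834, -0.1514, 0.1266]
tool_rot: [-1.571, -0.0, 0.152]
force: [-0.8, 0.8, -0.4]
opening: 0.0002
```

```bash
python3 - <<'E'
from h import *
im=[]
for n,(x0,y0) in {"scene":(225,195),"side":(340,200)}.items():
    a=cv2.cvtColor(get_image(n),cv2.COLOR_RGB2BGR);im.append(cv2.resize(a[y0:y0+70,x0:x0+66],None,fx=6,fy=6,interpolation=cv2.INTER_CUBIC))
cv2.imwrite("pics/t2.png",np.hstack(im))
E
```

```text
(no output)
```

View pics/t2.png

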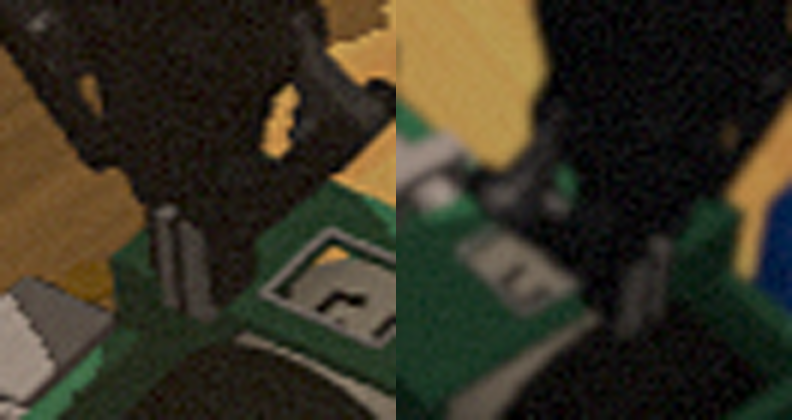

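```bash
python3 - <<'E'
from h import *
print(tri((225+207/6,195+316/6),(340+(630-396)/6,200+335/6)))
print(tri((225+190/6,195+312/6),(340+(650-396)/6,200+318/6)))
o=get_obs();print(o["position"])
E
```

```text
(array([ 0.58570478, -0.15458915,  0.15461044]), np.float64(0.005119914702679105))
(array([ 0.5886044 , -0.1613258 ,  0.16526916]), np.float64(0.0005455952532616169))
[ 0.5833787  -0.15141503  0.12658743]
```

Call:
carry_out(
  increments=[
    [1,[0,1,0],0],
    [1,[0,2,0],0],
    [1,[0,2,0],0],
  ],
)

```text
time_s: 5.95
position: [0.5832, -0.1514, 0.1244]
tool_rot: [-1.571, 0.0, 0.152]
force: [-0.3, 0.4, 0.8]
opening: 0.0001
```

Call:
carry_out(
  increments=[
    [1,[0,1,0],0],
    [1,[0,2,0],0],
    [1,[0,3,0],0],
    [1,[0,3,0],0],
  ],
)

```text
time_s: 6.35
position: [0.5832, -0.1514, 0.1214]
tool_rot: [-1.571, 0.0, 0.152]
force: [1.5, -0.5, 0.6]
opening: 0.0001
```

```bash
python3 - <<'E'
from h import *
o=look("w3");print(o["position"],o["force"],o["tool_rot"])
E
```

```text
[ 0.58324107 -0.15136855  0.12136594] [ 1.45238608 -0.46047007  0.63612558] [-1.57052701e+00  3.29481957e-04  1.52422649e-01]
```

View pics/w3.png

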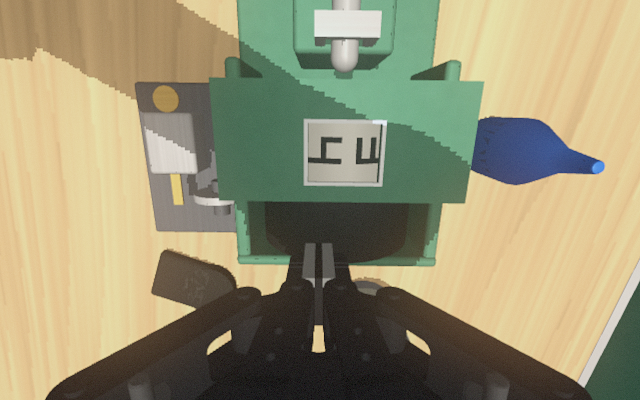

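Call:
carry_out(
  increments=[
    [1,[0,1,0],0],
    [1,[0,2,0],0],
    [1,[0,3,0],0],
    [1,[0,3,0],0],
  ],
)

```text
time_s: 6.8
position: [0.5832, -0.1514, 0.1184]
tool_rot: [-1.571, 0.0, 0.152]
force: [-0.4, 0.2, -0.4]
opening: 0.0
```

Call:
carry_out(
  increments=[
    [1,[0,1,0],0],
    [1,[0,2,0],0],
    [1,[0,3,0],0],
    [1,[0,3,0],0],
  ],
)

```text
time_s: 7.2
position: [0.5833, -0.1514, 0.1154]
tool_rot: [-1.571, 0.0, 0.152]
force: [-0.9, 0.6, 0.3]
opening: 0.0006
```

Call:
carry_out(
  increments=[
    [1,[0,1,0],0],
    [1,[0,2,0],0],
    [1,[0,3,0],0],
    [1,[0,3,0],0],
  ],
)

```text
time_s: 7.6
position: [0.5833, -0.1514, 0.1124]
tool_rot: [-1.571, 0.0, 0.152]
force: [0.4, -0.1, -0.1]
opening: 0.0
```

```bash
python3 - <<'E'
from h import *
im=[]
print(get_obs()["position"],get_obs()["force"])
for n,(x0,y0) in {"scene":(225,195),"side":(340,200)}.items():
    a=cv2.cvtColor(get_image(n),cv2.COLOR_RGB2BGR);im.append(cv2.resize(a[y0:y0+70,x0:x0+66],None,fx=6,fy=6,interpolation=cv2.INTER_CUBIC))
cv2.imwrite("pics/t3.png",np.clip(np.hstack(im).astype(float)*1.8,0,255))
E
```

```text
[ 0.58326047 -0.1513661   0.11237815] [ 0.39693586 -0.07271991 -0.12562136][ WARN:0@1.090] global loadsave.cpp:1063 imwrite_ Unsupported depth image for selected encoder is fallbacked to CV_8U.
```

View pics/t3.png

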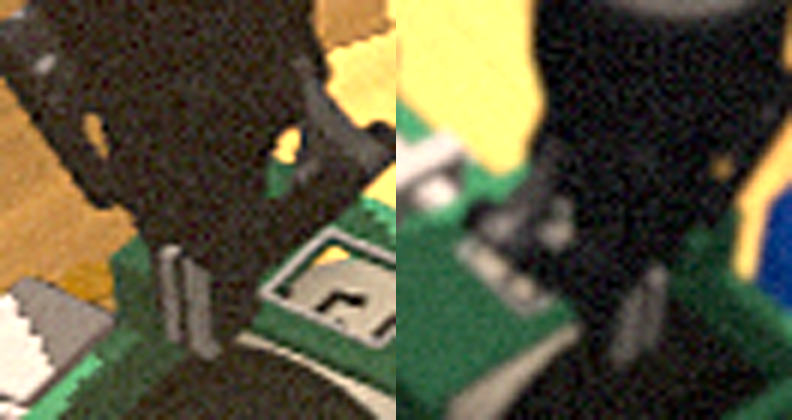

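Call:
carry_out(
  increments=[
    [1,[0,1,0],0],
    [1,[0,2,0],0],
    [1,[0,2,0],0],
  ],
)

```text
time_s: 8.0
position: [0.5833, -0.1514, 0.1104]
tool_rot: [-1.571, 0.0, 0.152]
force: [0.1, 0.0, 0.5]
opening: 0.0001
```

Call:
carry_out(
  increments=[
    [1,[0,1,0],0],
    [1,[0,2,0],0],
    [1,[0,2,0],0],
  ],
)

```text
time_s: 8.3
position: [0.5833, -0.1514, 0.1084]
tool_rot: [-1.571, 0.0, 0.152]
force: [-0.8, 0.5, 0.5]
opening: -0.0001
```

Call:
carry_out(
  increments=[
    [1,[0,1,0],0],
    [1,[0,1,0],0],
  ],
)

```text
time_s: 8.5
position: [0.5833, -0.1514, 0.1074]
tool_rot: [-1.571, 0.0, 0.152]
force: [0.5, 0.4, 0.0]
opening: 0.0001
```

Call:
carry_out(
  increments=[
    [1,[0,1,0],0],
    [1,[0,1,0],0],
  ],
)

```text
time_s: 8.7
position: [0.5833, -0.1514, 0.1065]
tool_rot: [-1.571, 0.0, 0.152]
force: [-0.8, 0.9, 0.0]
opening: -0.0001
```

Call:
carry_out(
  increments=[
    [1,[0,1,0],0],
    [1,[0,1,0],0],
  ],
)

```text
time_s: 8.9
position: [0.5833, -0.1514, 0.1055]
tool_rot: [-1.571, 0.0, 0.152]
force: [0.7, 0.7, 0.4]
opening: -0.0002
```

Call:
carry_out(
  increments=[
    [1,[0,0.5,0],0],
    [1,[0,1,0],0],
  ],
)

```text
time_s: 9.1
position: [0.5834, -0.1514, 0.1046]
tool_rot: [-1.571, -0.0, 0.152]
force: [-0.2, -0.3, -0.2]
opening: -0.0002
```

Call:
carry_out(
  increments=[
    [1,[0,0.5,0],0],
    [1,[0,1,0],0],
  ],
)

```text
time_s: 9.3
position: [0.5834, -0.1514, 0.1036]
tool_rot: [-1.571, -0.0, 0.152]
force: [-0.3, -0.5, -0.4]
opening: 0.0002
```

Call:
carry_out(
  increments=[
    [1,[0,0.5,0],0],
    [1,[0,1,0],0],
  ],
)

```text
time_s: 9.5
position: [0.5834, -0.1515, 0.1026]
tool_rot: [-1.571, -0.0, 0.152]
force: [-0.4, 1.0, 0.1]
opening: 0.0001
```

```bash
python3 - <<'E'
from h import *
im=[]
print(get_obs()["position"],get_obs()["force"])
for n,(x0,y0) in {"scene":(225,195),"side":(340,200)}.items():
    a=cv2.cvtColor(get_image(n),cv2.COLOR_RGB2BGR);im.append(cv2.resize(a[y0:y0+70,x0:x0+66],None,fx=6,fy=6,interpolation=cv2.INTER_CUBIC))
cv2.imwrite("pics/t4.png",np.clip(np.hstack(im).astype(float)*2.5,0,255).astype(np.uint8))
E
```

```text
[ 0.58340392 -0.1514546   0.10256459] [-0.36860855  1.0001006   0.11931589]
```

View pics/t4.png

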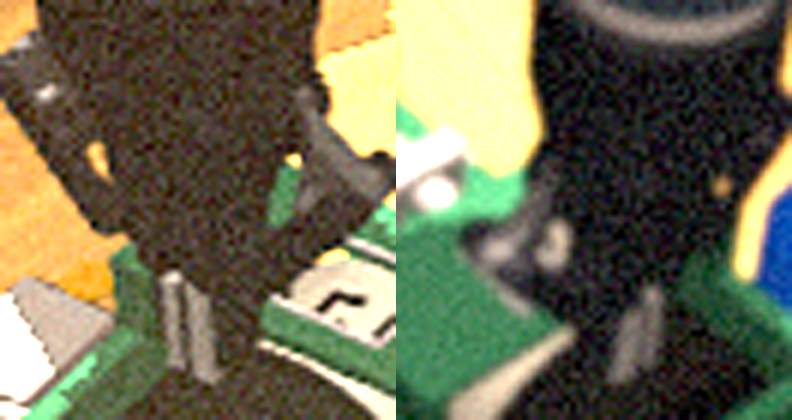

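Call:
carry_out(
  increments=[
    [1,[0,0.5,0],0],
    [1,[0,1,0],0],
  ],
)

```text
time_s: 9.8
position: [0.5834, -0.1515, 0.1016]
tool_rot: [-1.571, -0.0, 0.152]
force: [-0.2, -0.2, -0.2]
opening: 0.0003
```

Call:
carry_out(
  increments=[
    [1,[0,0.5,0],0],
    [1,[0,1,0],0],
  ],
)

```text
time_s: 10.0
position: [0.5834, -0.1514, 0.1005]
tool_rot: [-1.571, -0.0, 0.152]
force: [-0.0, -0.2, -0.4]
opening: -0.0004
```

Call:
carry_out(
  increments=[
    [1,[0,0.5,0],0],
    [1,[0,1,0],0],
  ],
)

```text
time_s: 10.2
position: [0.5834, -0.1514, 0.0995]
tool_rot: [-1.571, -0.0, 0.152]
force: [0.4, -0.0, 0.6]
opening: 0.0003
```

```bash
python3 - <<'E'
from h import *
print(tri((225+213/6,195+380/6),(340+(615-396)/6,200+380/6)),get_obs()["position"])
E
```

```text
(array([ 0.58459908, -0.1525393 ,  0.12830466]), np.float64(0.0030528481070989637)) [ 0.58339571 -0.15142797  0.09954936]
```

Call:
carry_out(
  increments=[
    [1,[0,0.5,0],0],
    [1,[0,0.5,0],0],
  ],
)

```text
time_s: 10.4
position: [0.5833, -0.1514, 0.099]
tool_rot: [-1.571, 0.0, 0.152]
force: [-0.1, -0.2, -0.8]
opening: -0.0002
```

Call:
carry_out(
  increments=[
    [1,[0,0.5,0],0],
    [1,[0,0.5,0],0],
  ],
)

```text
time_s: 10.6
position: [0.5834, -0.1514, 0.0986]
tool_rot: [-1.571, 0.0, 0.152]
force: [0.3, -0.0, 0.1]
opening: -0.0001
```

Call:
carry_out(
  increments=[
    [1,[0,0.5,0],0],
    [1,[0,0.5,0],0],
  ],
)

```text
time_s: 10.8
position: [0.5834, -0.1514, 0.098]
tool_rot: [-1.571, 0.0, 0.152]
force: [0.8, 0.3, -0.5]
opening: -0.0002
```

Call:
carry_out(
  increments=[
    [1,[0,0.5,0],0],
    [1,[0,0.5,0],0],
  ],
)

```text
time_s: 11.0
position: [0.5834, -0.1514, 0.0976]
tool_rot: [-1.571, -0.0, 0.152]
force: [0.6, 0.9, 0.2]
opening: -0.0
```

```bash
python3 - <<'E'
from h import *
o=look("w4");print(o["position"],o["force"],o["tool_rot"])
E
```

```text
[ 0.58339751 -0.1514078   0.09756436] [0.61495175 0.85864921 0.15537208] [-1.57067298e+00 -3.01827942e-05  1.52442523e-01]
```

View pics/w4.png

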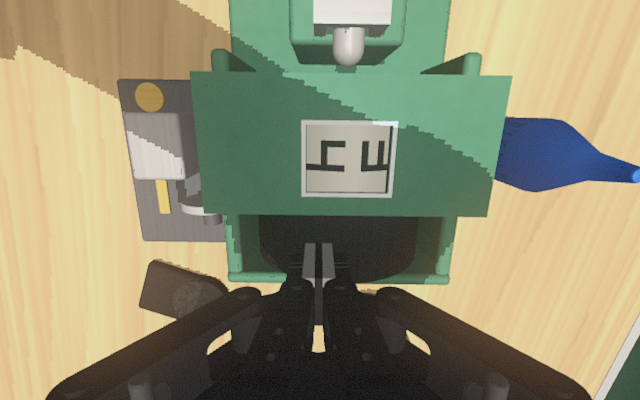

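Call:
carry_out(
  increments=[
    [1,[0,0.5,0],0],
    [1,[0,0.5,0],0],
  ],
)

```text
time_s: 11.25
position: [0.5834, -0.1514, 0.0971]
tool_rot: [-1.571, -0.0, 0.152]
force: [0.6, 0.1, 0.4]
opening: -0.0002
```

Call:
carry_out(
  increments=[
    [1,[0,0.5,0],0],
    [1,[0,0.5,0],0],
  ],
)

```text
time_s: 11.45
position: [0.5833, -0.1514, 0.0965]
tool_rot: [-1.571, 0.0, 0.152]
force: [0.1, -0.9, 0.2]
opening: -0.0001
```

Call:
carry_out(
  increments=[
    [1,[0,0.5,0],0],
    [1,[0,0.5,0],0],
  ],
)

```text
time_s: 11.65
position: [0.5833, -0.1514, 0.096]
tool_rot: [-1.571, 0.0, 0.152]
force: [-0.0, -0.1, -0.3]
opening: 0.0001
```

Call:
carry_out(
  increments=[
    [1,[0,0.5,0],0],
    [1,[0,0.5,0],0],
  ],
)

```text
time_s: 11.85
position: [0.5834, -0.1514, 0.0955]
tool_rot: [-1.571, 0.0, 0.152]
force: [0.3, -1.1, 0.2]
opening: -0.0001
```

Call:
carry_out(
  increments=[
    [1,[0,0.5,0],0],
    [1,[0,0.5,0],0],
  ],
)

```text
time_s: 12.05
position: [0.5834, -0.1514, 0.095]
tool_rot: [-1.571, -0.0, 0.152]
force: [0.4, 0.9, -0.4]
opening: 0.0001
```

Call:
carry_out(
  increments=[
    [1,[0,0.5,0],0],
    [1,[0,0.5,0],0],
  ],
)

```text
time_s: 12.25
position: [0.5834, -0.1514, 0.0945]
tool_rot: [-1.571, -0.0, 0.152]
force: [-0.6, 0.1, 0.5]
opening: 0.0003
```

Call:
carry_out(
  increments=[
    [1,[0,0.5,0],0],
    [1,[0,0.5,0],0],
  ],
)

```text
time_s: 12.45
position: [0.5834, -0.1515, 0.094]
tool_rot: [-1.571, 0.0, 0.152]
force: [0.1, -0.2, -0.4]
opening: -0.0001
```

```bash
python3 - <<'E'
from h import *
im=[]
print(get_obs()["position"],get_obs()["force"])
for n,(x0,y0) in {"scene":(225,195),"side":(340,200)}.items():
    a=cv2.cvtColor(get_image(n),cv2.COLOR_RGB2BGR);im.append(cv2.resize(a[y0:y0+85,x0:x0+66],None,fx=6,fy=6,interpolation=cv2.INTER_CUBIC))
cv2.imwrite("pics/t5.png",np.clip(np.hstack(im).astype(float)*2.5,0,255).astype(np.uint8))
E
```

```text
[ 0.58335763 -0.15145081  0.09402965] [ 0.11622611 -0.243367   -0.38056746]
```

View pics/t5.png

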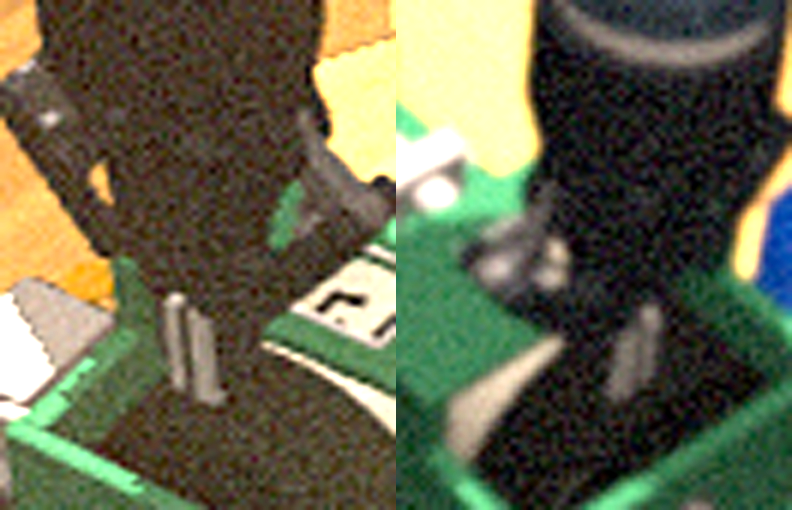

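```bash
python3 - <<'E'
from h import *
# left pad -z corner & right pad corner, candidates
for a,b in [((218,402),(615,395)),((185,385),(640,380)),((218,402),(622,398))]:
    print(tri((225+a[0]/6,195+a[1]/6),(340+(b[0]-396)/6,200+b[1]/6)))
o=get_obs();R=Ro.from_euler("xyz",o["tool_rot"]).as_matrix()
for d in (0,-.02,-.025,-.03):
    for n in("scene","side"):
        c=get_calibration(n)
        Y=o["position"]+R@np.array([0.0,d,-.011]);p=c["camera_matrix"]@(c["R"]@Y+c["t"]);print(d,n,(p[:2]/p[2]-((225,195) if n=="scene" else (340,200)))*6+((0,0) if n=="scene" else (396,0)))
# wrist view tip rows 
E
```

```text
(array([ 0.58560174, -0.15234299,  0.11972581]), np.float64(0.0032975861459609967))
(array([ 0.58650103, -0.16372513,  0.13751407]), np.float64(0.00022943421199699191))
(array([ 0.5867004 , -0.15409374,  0.12076183]), np.float64(0.005040941133675046))
0 scene [194.79231677 486.19594135]
0 side [621.28966635 459.23389047]
-0.02 scene [190.24884217 438.28420806]
-0.02 side [626.8985979  422.65928955]
-0.025 scene [189.09217791 426.08698148]
-0.025 side [628.32954831 413.32837877]
-0.03 scene [187.927012   413.80010339]
-0.03 side [629.77226918 403.92071536]
```

Call:
carry_out(
  increments=[
    [1,[0,0.5,0],0],
    [1,[0,0.5,0],0],
  ],
)

```text
time_s: 12.75
position: [0.5834, -0.1514, 0.0935]
tool_rot: [-1.571, 0.0, 0.152]
force: [0.1, 0.5, -0.2]
opening: -0.0
```

Call:
carry_out(
  increments=[
    [1,[0,0.5,0],0],
    [1,[0,0.5,0],0],
  ],
)

```text
time_s: 12.95
position: [0.5833, -0.1514, 0.093]
tool_rot: [-1.571, 0.0, 0.152]
force: [0.8, -0.3, 0.1]
opening: 0.0003
```

Call:
carry_out(
  increments=[
    [1,[0,0.5,0],0],
    [1,[0,0.5,0],0],
  ],
)

```text
time_s: 13.15
position: [0.5834, -0.1514, 0.0925]
tool_rot: [-1.571, 0.0, 0.152]
force: [0.1, 0.1, 0.9]
opening: 0.0002
```

Call:
carry_out(
  increments=[
    [1,[0,0.5,0],0],
    [1,[0,0.5,0],0],
  ],
)

```text
time_s: 13.35
position: [0.5834, -0.1514, 0.092]
tool_rot: [-1.571, 0.0, 0.152]
force: [0.5, 0.3, 0.3]
opening: 0.0002
```

Call:
carry_out(
  increments=[
    [1,[0,0.5,0],0],
    [1,[0,0.5,0],0],
  ],
)

```text
time_s: 13.55
position: [0.5834, -0.1514, 0.0915]
tool_rot: [-1.571, 0.0, 0.152]
force: [-0.5, -0.2, -0.7]
opening: -0.0002
```

Call:
carry_out(
  increments=[
    [1,[0,0.5,0],0],
    [1,[0,0.5,0],0],
  ],
)

```text
time_s: 13.75
position: [0.5835, -0.1514, 0.0912]
tool_rot: [-1.571, -0.0, 0.152]
force: [-0.9, 1.6, 0.4]
opening: -0.0001
```

Call:
carry_out(
  increments=[
    [1,[0,0.5,0],0],
    [1,[0,0.5,0],0],
  ],
)

```text
time_s: 13.95
position: [0.5836, -0.1515, 0.0911]
tool_rot: [-1.571, -0.001, 0.152]
force: [-0.3, -0.3, 3.6]
opening: 0.0001
```

Call:
carry_out(
  increments=[
    [1,[0,0.5,0],0],
    [1,[0,0.5,0],0],
  ],
)

```text
time_s: 14.15
position: [0.5836, -0.1515, 0.091]
tool_rot: [-1.571, -0.001, 0.152]
force: [-2.7, 0.3, 6.5]
opening: 0.0
```

Call:
carry_out(
  increments=[
    [1,[0,0.5,0],0],
    [1,[2,0.6,0],0],
    [1,[5,0.6,0],0],
    [1,[8,0.5,0],0],
    [1,[11,0.5,0],0],
    [1,[14,0.5,0],0],
  ],
)

```text
time_s: 14.75
position: [0.5968, -0.1497, 0.0915]
tool_rot: [-1.572, 0.0, 0.152]
force: [-6.1, 0.4, 12.9]
opening: -0.0002
```

```bash
python3 - <<'E'
from h import *
o=look("w5",(280,100,430,210),f=4);print(o["position"],o["force"],o["torque"])
E
```

```text
[ 0.59681684 -0.14972179  0.09145481] [-6.14375245  0.3571439  12.85229103] [ 0.05605958  1.14172202 -0.02360011]
```

View pics/w5.png

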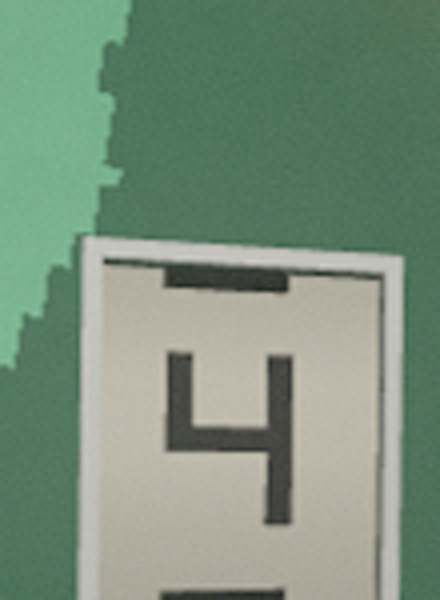

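Call:
carry_out(
  increments=[
    [1,[3,-0.2,0],0],
    [1,[6,-0.2,0],0],
    [1,[9,-0.2,0],0],
    [1,[12,-0.1,0],0],
    [1,[15,0.1,0],0],
    [1,[18,0.4,0],0],
  ],
)

```text
time_s: 15.4
position: [0.6145, -0.1472, 0.0901]
tool_rot: [-1.572, 0.001, 0.152]
force: [-3.0, -0.1, 5.7]
opening: 0.0002
```

```bash
python3 - <<'E'
from h import *
o=look("w6",(250,90,430,220),f=4);print(o["position"],o["force"],o["torque"])
E
```

```text
[ 0.61451354 -0.14716137  0.0901474 ] [-2.95507318 -0.07897225  5.69811618] [-0.0793949  0.5623415  0.0436804]
```

View pics/w6.png

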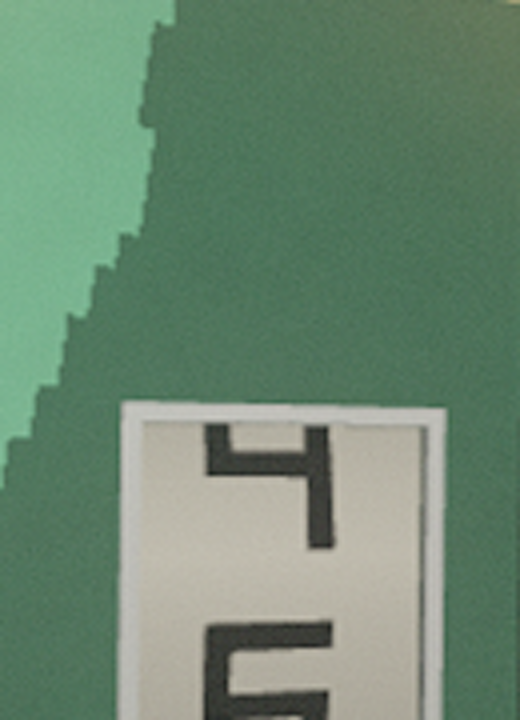

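Call:
carry_out(
  increments=[
    [1,[0,-6,0],0],
    [1,[-15,-6,0],0],
    [1,[-31,-6,0],0],
    [1,[-31,-6,0],0],
    [1,[-31,-3,0],0],
    [1,[-31,-1.5,0],0],
    [1,[-31,-0.8,0],0],
    [1,[-31,-0.3,0],0],
    [1,[-31,-0.2,0],0],
  ],
)

```text
time_s: 16.35
position: [0.5853, -0.1514, 0.091]
tool_rot: [-1.572, -0.001, 0.153]
force: [-3.4, -0.5, 11.2]
opening: 0.0003
```

Call:
carry_out(
  increments=[
    [1,[3,-0.2,0],0],
    [1,[6,-0.4,0],0],
    [1,[9,-0.5,0],0],
    [1,[12,-0.5,0],0],
    [1,[15,-0.5,0],0],
    [1,[18,-0.5,0],0],
    [1,[21,-0.4,0],0],
    [1,[24,-0.2,0],0],
    [1,[26,0,0],0],
  ],
)

```text
time_s: 17.25
position: [0.6107, -0.1478, 0.0908]
tool_rot: [-1.572, -0.0, 0.153]
force: [-3.8, -1.0, 9.1]
opening: 0.0002
```

Call:
carry_out(
  increments=[
    [1,[0,-6,0],0],
    [1,[-13,-6,0],0],
    [1,[-26,-6,0],0],
    [1,[-26,-6,0],0],
    [1,[-26,-3,0],0],
    [1,[-26,-1.5,0],0],
    [1,[-26,-0.8,0],0],
    [1,[-26,-0.3,0],0],
    [1,[-26,-0.1,0],0],
  ],
)

```text
time_s: 18.15
position: [0.5855, -0.1514, 0.0911]
tool_rot: [-1.572, -0.002, 0.153]
force: [-3.3, 1.1, 10.8]
opening: -0.0002
```

```bash
python3 - <<'E'
from h import *
o=look("w7",(280,90,430,220),f=4);print(o["position"],o["force"],o["torque"])
E
```

```text
[ 0.58554932 -0.15140352  0.09107848] [-3.30630917  1.09993047 10.84077616] [ 0.19696684  0.58574894 -0.00775842]
```

View pics/w7.png

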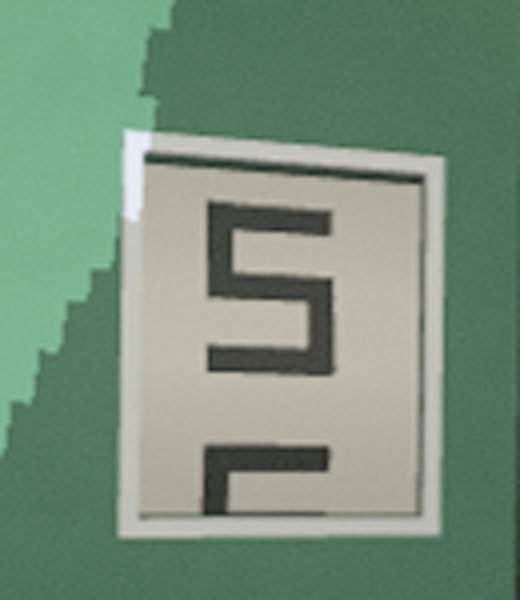

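Call:
carry_out(
  increments=[
    [1,[3,-0.2,0],0],
    [1,[6,-0.4,0],0],
    [1,[9,-0.5,0],0],
    [1,[12,-0.5,0],0],
    [1,[15,-0.5,0],0],
    [1,[18,-0.5,0],0],
    [1,[21,-0.4,0],0],
    [1,[24,-0.2,0],0],
    [1,[26,0,0],0],
  ],
)

```text
time_s: 19.1
position: [0.6105, -0.1478, 0.0908]
tool_rot: [-1.572, -0.0, 0.152]
force: [-4.3, -1.0, 8.6]
opening: 0.0002
```

Call:
carry_out(
  increments=[
    [1,[0,-6,0],0],
    [1,[-13,-6,0],0],
    [1,[-26,-6,0],0],
    [1,[-26,-6,0],0],
    [1,[-26,-3,0],0],
    [1,[-26,-1.5,0],0],
    [1,[-26,-0.8,0],0],
    [1,[-26,-0.3,0],0],
    [1,[-26,-0.1,0],0],
  ],
)

```text
time_s: 20.0
position: [0.5855, -0.1514, 0.0911]
tool_rot: [-1.572, -0.002, 0.153]
force: [-3.0, 1.2, 10.0]
opening: 0.0002
```

```bash
python3 - <<'E'
from h import *
o=look("w8",(280,90,430,220),f=4);print(o["position"],o["force"],o["torque"])
E
```

```text
[ 0.58549376 -0.15135715  0.09105667] [-2.9728445   1.15288246  9.97338306] [0.1879006  0.59209668 0.02684215]
```

View pics/w8.png

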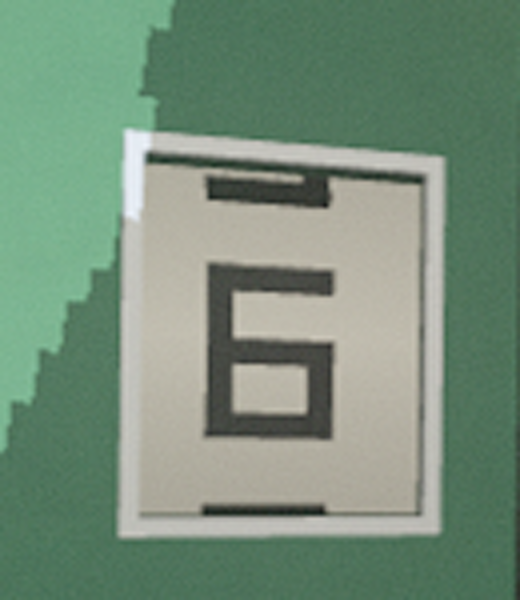

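Call:
carry_out(
  increments=[
    [1,[3,-0.2,0],0],
    [1,[6,-0.4,0],0],
    [1,[9,-0.5,0],0],
    [1,[12,-0.5,0],0],
    [1,[15,-0.5,0],0],
    [1,[18,-0.5,0],0],
    [1,[21,-0.4,0],0],
    [1,[24,-0.2,0],0],
    [1,[26,0,0],0],
  ],
)

```text
time_s: 20.95
position: [0.6104, -0.1478, 0.0908]
tool_rot: [-1.572, 0.0, 0.152]
force: [-3.5, -0.7, 9.0]
opening: 0.0002
```

Call:
carry_out(
  increments=[
    [1,[0,-6,0],0],
    [1,[-13,-6,0],0],
    [1,[-20,-6,0],0],
    [1,[-20,-6,0],0],
    [1,[-20,-3,0],0],
    [1,[-20,-1.8,0],0],
    [1,[-20,-1.1,0],0],
    [1,[-20,-0.6,0],0],
    [1,[-20,-0.4,0],0],
  ],
)

```text
time_s: 21.85
position: [0.5909, -0.1504, 0.0914]
tool_rot: [-1.571, -0.001, 0.153]
force: [-2.7, 0.4, 9.2]
opening: 0.0
```

```bash
python3 - <<'E'
from h import *
o=look("w9",(280,90,430,220),f=4);print(o["position"],o["force"],o["torque"])
E
```

```text
[ 0.59094302 -0.15042225  0.09143292] [-2.66137682  0.39546602  9.21770635] [ 0.16598916  0.64963593 -0.02931793]
```

View pics/w9.png

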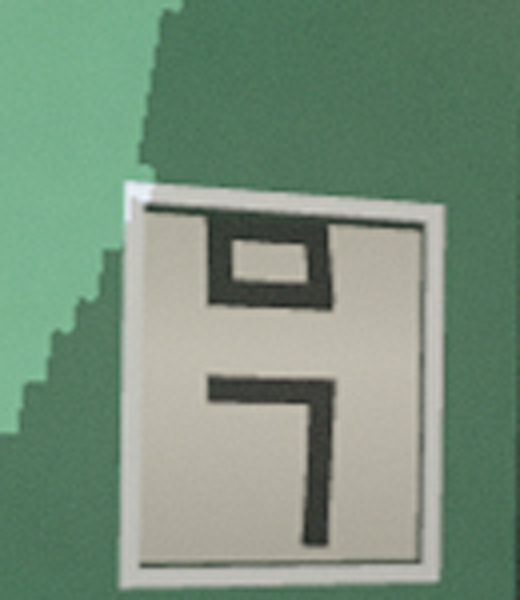

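Call:
carry_out(
  increments=[
    [1,[3,-0.1,0],0],
    [1,[6,-0.2,0],0],
    [1,[9,-0.2,0],0],
    [1,[9,-0.2,0],0],
  ],
)

```text
time_s: 22.3
position: [0.5992, -0.1493, 0.0915]
tool_rot: [-1.572, 0.0, 0.152]
force: [-4.5, 0.2, 11.0]
opening: 0.0001
```

```bash
python3 - <<'E'
from h import *
o=look("w10",(270,90,420,220),f=4);print(o["position"],o["force"],o["torque"])
E
```

```text
[ 0.5992193  -0.14927571  0.09152403] [-4.54686004  0.23357994 11.01404997] [ 0.01969925  0.96203388 -0.03784809]
```

View pics/w10.png

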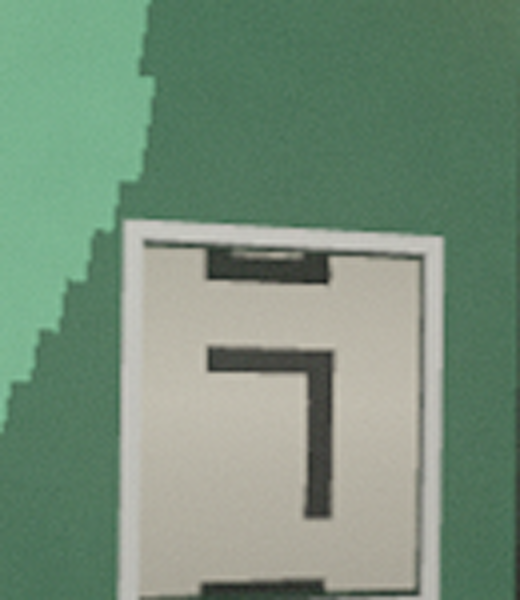

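Call:
carry_out(
  increments=[
    [1,[0,-5,0],0],
    [1,[0,-40,0],0],
    [1,[0,-65,0],0],
    [1,[-1,-65,50],0],
    [1,[-1,-65,100],0],
    [1,[-1,-65,150],0],
    [1,[-1,-65,183],0],
    [1,[-1,-65,183],0],
    [1,[-1,-65,183],0],
  ],
)

```text
time_s: 23.25
position: [0.5706, 0.0324, 0.1552]
tool_rot: [-1.571, -0.0, 0.154]
force: [-0.4, -1.1, 0.0]
opening: -0.0006
```

```bash
python3 - <<'E'
from h import *
im=[]
o=look("w11");print(o["position"],o["force"],o["tool_rot"])
for n,(x0,y0) in {"scene":(230,150),"side":(270,160)}.items():
    a=cv2.cvtColor(get_image(n),cv2.COLOR_RGB2BGR);im.append(cv2.resize(a[y0:y0+130,x0:x0+100],None,fx=4,fy=4,interpolation=cv2.INTER_CUBIC))
cv2.imwrite("pics/p1.png",np.clip(np.hstack(im).astype(float)*1.8,0,255).astype(np.uint8))
E
```

```text
[0.57064355 0.03238412 0.15517215] [-0.38653813 -1.06812817  0.01258514] [-1.57113148e+00 -2.07196372e-04  1.54286765e-01]
```

View pics/p1.png

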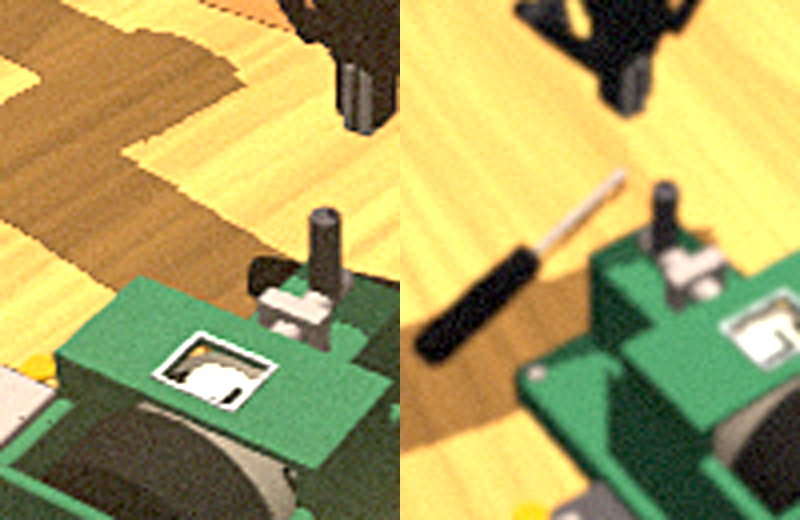

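View pics/w11.png

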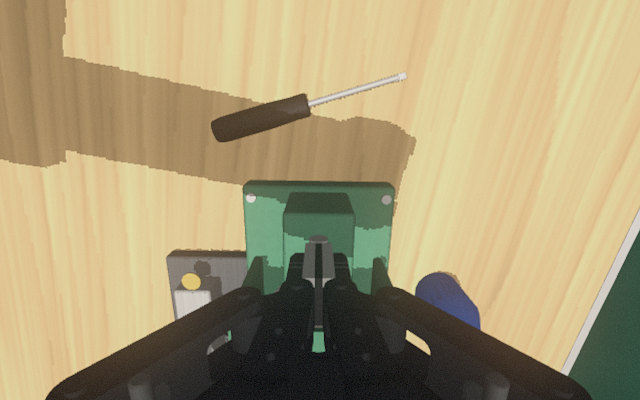

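Call:
carry_out(
  increments=[
    [1,[0,30,0],0],
    [1,[0,50,0],0],
    [1,[0,58,0],0],
    [1,[0,58,0],0],
    [1,[0,58,0],0],
  ],
)

```text
time_s: 23.9
position: [0.5711, 0.0311, 0.0979]
tool_rot: [-1.571, -0.001, 0.151]
force: [0.3, -0.2, 0.8]
opening: 0.0002
```

```bash
python3 - <<'E'
from h import *
im=[]
o=get_obs();print(o["position"],o["force"],o["tool_rot"])
for n,(x0,y0) in {"scene":(270,150),"side":(290,160)}.items():
    a=cv2.cvtColor(get_image(n),cv2.COLOR_RGB2BGR);im.append(cv2.resize(a[y0:y0+100,x0:x0+80],None,fx=5,fy=5,interpolation=cv2.INTER_CUBIC))
cv2.imwrite("pics/p2.png",np.clip(np.hstack(im).astype(float)*2,0,255).astype(np.uint8))
E
```

```text
[0.5710788  0.03109668 0.0979388 ] [ 0.27580118 -0.19936104  0.82328185] [-1.57095740e+00 -9.19208031e-04  1.51496834e-01]
```

View pics/p2.png

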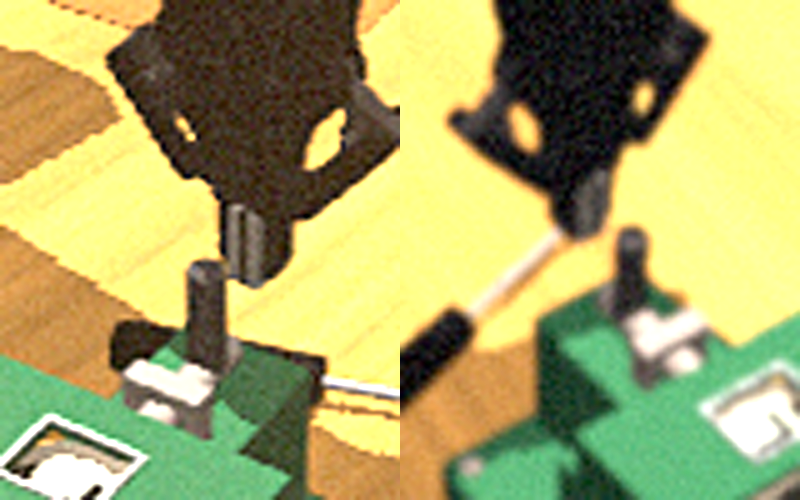

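```bash
python3 - <<'E'
from h import *
t=lambda a,b: tri((270+a[0]/5,150+a[1]/5),(290+(b[0]-400)/5,160+b[1]/5))
print(t((240,275),(595,225)),t((258,284),(578,238)), "post",t((206,265),(631,233)))
E
```

```text
(array([0.57440501, 0.02078171, 0.14158077]), np.float64(0.0034876521758385615)) (array([0.57229101, 0.03346615, 0.12627104]), np.float64(0.00041821804534382173)) post (array([ 0.57679325, -0.0047528 ,  0.16036335]), np.float64(0.0009826522199687304))
```

Call:
carry_out(
  increments=[
    [1,[0,0,-5],0],
    [1,[0,0,-10],0],
    [1,[0,0,-13],0],
    [1,[0,0,-15],0],
    [1,[0,0,-15],0],
  ],
)

```text
time_s: 24.5
position: [0.5728, 0.0165, 0.0972]
tool_rot: [-1.571, -0.0, 0.152]
force: [0.6, -0.7, -0.2]
opening: 0.0001
```

Call:
carry_out(
  increments=[
    [1,[0,0,-1],0],
    [1,[0,0,-2],0],
    [1,[0,0,-3],0],
    [1,[0,0,-4],0],
    [1,[0,0,-4],0],
  ],
)

```text
time_s: 25.0
position: [0.5733, 0.013, 0.0972]
tool_rot: [-1.57, -0.0, 0.152]
force: [0.1, -0.1, 0.7]
opening: 0.0001
```

Call:
carry_out(
  increments=[
    [1,[0,0,-1],0],
    [1,[0,0,-2],0],
    [1,[0,0,-3],0],
    [1,[0,0,-4],0],
    [1,[0,0,-4],0],
  ],
)

```text
time_s: 25.5
position: [0.5739, 0.0089, 0.0972]
tool_rot: [-1.571, 0.0, 0.152]
force: [-1.1, 1.6, 0.8]
opening: 0.0
```

Call:
carry_out(
  increments=[
    [1,[0,0,-1],0],
    [1,[0,0,-2],0],
    [1,[0,0,-3],0],
    [1,[0,0,-4],0],
    [1,[0,0,-4],0],
  ],
)

```text
time_s: 26.0
position: [0.5745, 0.0048, 0.0972]
tool_rot: [-1.571, 0.0, 0.152]
force: [-1.1, 1.6, 0.1]
opening: -0.0002
```

```bash
python3 - <<'E'
from h import *
im=[]
o=get_obs();print(o["position"],o["force"],o["tool_rot"])
for n,(x0,y0) in {"scene":(270,150),"side":(290,160)}.items():
    a=cv2.cvtColor(get_image(n),cv2.COLOR_RGB2BGR);im.append(cv2.resize(a[y0:y0+100,x0:x0+80],None,fx=5,fy=5,interpolation=cv2.INTER_CUBIC))
cv2.imwrite("pics/p3.png",np.clip(np.hstack(im).astype(float)*2,0,255).astype(np.uint8))
E
```

```text
[0.57449407 0.00477306 0.09719164] [-1.12678052  1.574914    0.12604081] [-1.57096962e+00  1.45582704e-04  1.52150626e-01]
```

View pics/p3.png

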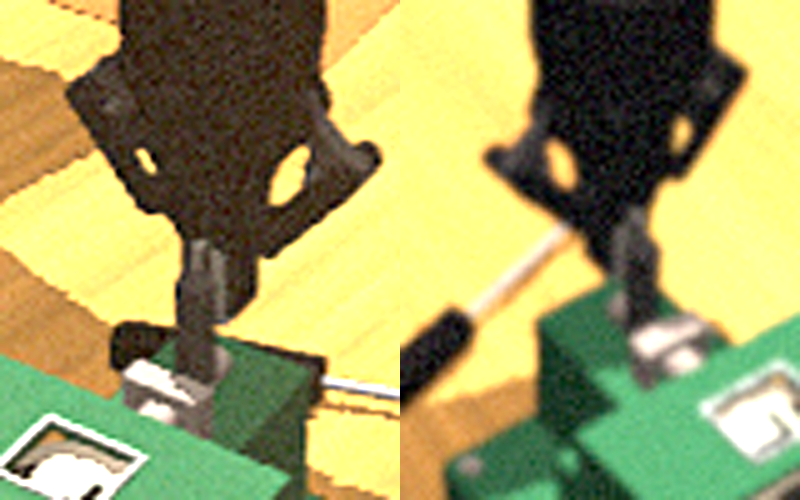

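Call:
carry_out(
  increments=[
    [1,[0,0,-1],0],
    [1,[0,0,-2],0],
    [1,[0,0,-3],0],
    [1,[0,0,-4],0],
    [1,[0,0,-4],0],
  ],
)

```text
time_s: 26.6
position: [0.575, 0.0008, 0.0972]
tool_rot: [-1.571, 0.0, 0.152]
force: [-1.2, 2.4, 0.2]
opening: -0.0
```

Call:
carry_out(
  increments=[
    [1,[0,0,-1],0],
    [1,[0,0,-2],0],
    [1,[0,0,-3],0],
    [1,[0,0,-3],0],
  ],
)

```text
time_s: 27.0
position: [0.5755, -0.0021, 0.0971]
tool_rot: [-1.571, 0.0, 0.152]
force: [-2.5, 1.8, -0.0]
opening: 0.0002
```

Call:
carry_out(
  increments=[
    [1,[0,0,-1],0],
    [1,[0,0,-2],0],
    [1,[0,0,-2],0],
  ],
)

```text
time_s: 27.3
position: [0.5758, -0.0041, 0.0972]
tool_rot: [-1.571, 0.0, 0.152]
force: [-3.1, 2.5, 0.8]
opening: 0.0001
```

```bash
python3 - <<'E'
from h import *
im=[]
o=look("w12");print(o["position"],o["force"],o["tool_rot"],o["torque"])
for n,(x0,y0) in {"scene":(270,150),"side":(290,160)}.items():
    a=cv2.cvtColor(get_image(n),cv2.COLOR_RGB2BGR);im.append(cv2.resize(a[y0:y0+100,x0:x0+80],None,fx=5,fy=5,interpolation=cv2.INTER_CUBIC))
cv2.imwrite("pics/p4.png",np.clip(np.hstack(im).astype(float)*2.5,0,255).astype(np.uint8))
E
```

```text
[ 0.57580382 -0.00405185  0.09715386] [-3.06590663  2.47467808  0.75687069] [-1.57089311e+00  2.26853979e-04  1.52290565e-01] [ 0.3630071   0.41988623 -0.04105285]
```

View pics/p4.png

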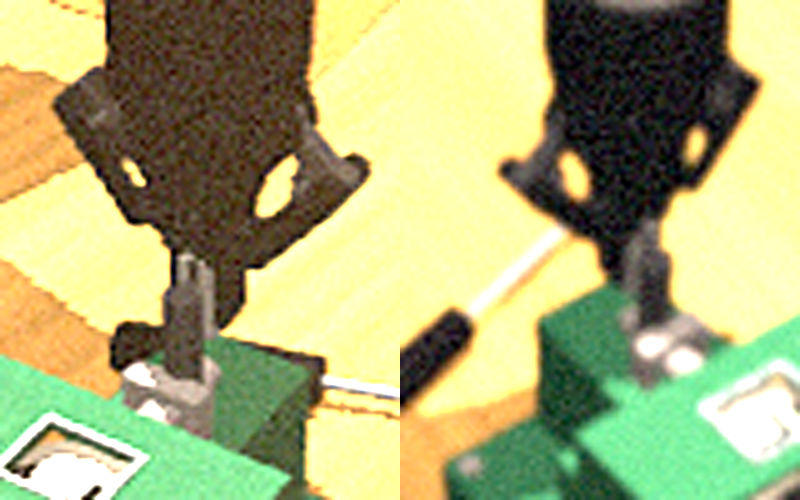

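View pics/w12.png

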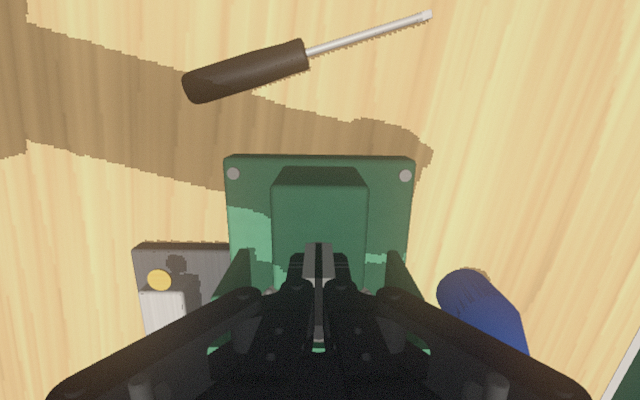

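```bash
python3 - <<'E'
from h import *
t=lambda a,b: tri((270+a[0]/5,150+a[1]/5),(290+(b[0]-400)/5,160+b[1]/5))
print(t((184,288),(652,250)))
E
```

```text
(array([ 0.57903717, -0.01944165,  0.16037283]), np.float64(0.001254062464157011))
```

Call:
carry_out(
  increments=[
    [1,[0,0,-1],0],
    [1,[0,0,-2],0],
    [1,[0,0,-3],0],
    [1,[0,0,-3],0],
  ],
)

```text
time_s: 27.85
position: [0.5764, -0.007, 0.0972]
tool_rot: [-1.571, -0.0, 0.152]
force: [-1.7, 2.5, -0.6]
opening: 0.0002
```

Call:
carry_out(
  increments=[
    [1,[0,0,-1],0],
    [1,[0,0,-2],0],
    [1,[0,0,-3],0],
    [1,[0,0,-3],0],
  ],
)

```text
time_s: 28.25
position: [0.5764, -0.0071, 0.0972]
tool_rot: [-1.565, -0.0, 0.154]
force: [-3.6, 8.7, 1.5]
opening: 0.0002
```

Call:
carry_out(
  increments=[
    [1,[0,0,-1],0],
    [1,[0,0,-1],0],
    [1,[0,0,-1],0],
  ],
)

```text
time_s: 28.55
position: [0.5763, -0.007, 0.0972]
tool_rot: [-1.563, -0.0, 0.155]
force: [-2.1, 11.4, 2.5]
opening: 0.0002
```

Call:
carry_out(
  increments=[
    [1,[0,0,-0.5],0],
    [1,[0,0,-1],0],
    [1,[0,0,-1],0],
  ],
)

```text
time_s: 28.85
position: [0.5763, -0.007, 0.0972]
tool_rot: [-1.561, -0.001, 0.155]
force: [-4.0, 15.6, 3.4]
opening: -0.0001
```

```bash
python3 - <<'E'
from h import *
im=[]
for n,(x0,y0) in {"scene":(270,170),"side":(300,180)}.items():
    a=cv2.cvtColor(get_image(n),cv2.COLOR_RGB2BGR);im.append(cv2.resize(a[y0:y0+74,x0:x0+50],None,fx=8,fy=8,interpolation=cv2.INTER_CUBIC))
cv2.imwrite("pics/p5.png",np.clip(np.hstack(im).astype(float)*2.5,0,255).astype(np.uint8))
E
```

```text
(no output)
```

View pics/p5.png

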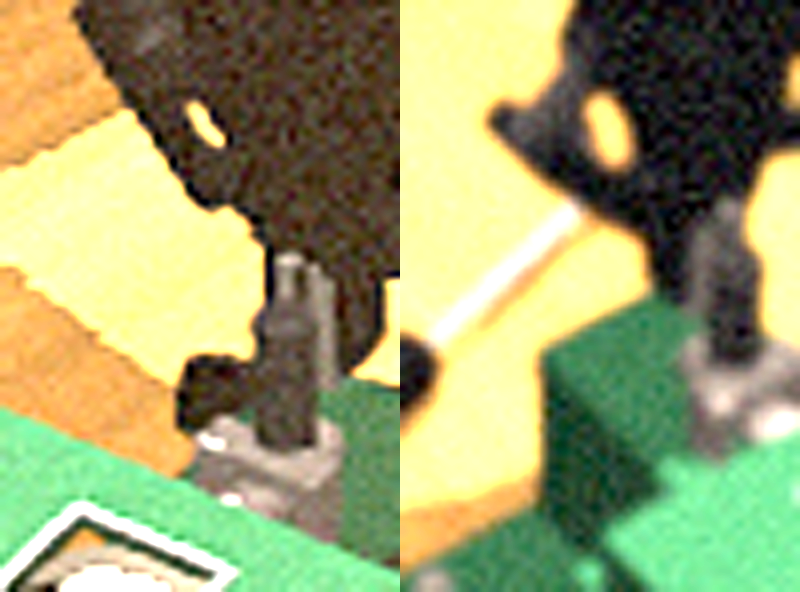

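```bash
python3 - <<'E'
from h import *
for a,b in [((288,312),(735,252)),((288,305),(732,245)),((288,318),(738,258))]:
    p=tri((270+a[0]/8,170+a[1]/8),(300+(b[0]-400)/8,180+b[1]/8));d=p[0][:2]-[.5757,-.0043];print(p,"travel",-(d@[-.152,.988]))
E
```

```text
(array([ 0.58017375, -0.02347133,  0.15951441]), np.float64(0.00032501167481498356)) travel 0.019621284382120102
(array([ 0.5797361 , -0.02270923,  0.16125443]), np.float64(0.0009217421463209011)) travel 0.01880180357445307
(array([ 0.58061674, -0.02421909,  0.15809447]), np.float64(0.00022285392728455436)) travel 0.020427402242083868
```

Call:
carry_out(
  increments=[
    [1,[0,0,3],0],
    [1,[0,0,15],0],
    [1,[0,0,40],0],
    [1,[0,-45,40],0],
    [1,[0,-90,40],0],
    [1,[0,-110,20],0],
    [1,[0,-115,-30],0],
    [1,[0,-115,-80],0],
    [1,[0,-115,-130],0],
    [1,[0,-115,-135],0],
  ],
)

```text
time_s: 29.95
position: [0.5988, -0.1515, 0.2121]
tool_rot: [-1.575, -0.001, 0.146]
force: [1.2, 0.7, 0.1]
opening: 0.0001
```

```bash
python3 - <<'E'
from h import *
o=look("w13");print(o["position"],o["force"],o["tool_rot"],o["time_s"])
a=cv2.imread("pics/w13.png")[0:200,210:420];cv2.imwrite("pics/w13c.png",cv2.resize(a,None,fx=3,fy=3,interpolation=cv2.INTER_CUBIC))
E
```

```text
[ 0.59881433 -0.15148113  0.21212056] [1.24355415 0.73670701 0.10754742] [-1.57513135e+00 -1.31163231e-03  1.45869119e-01] 29.95
```

View pics/w13c.png

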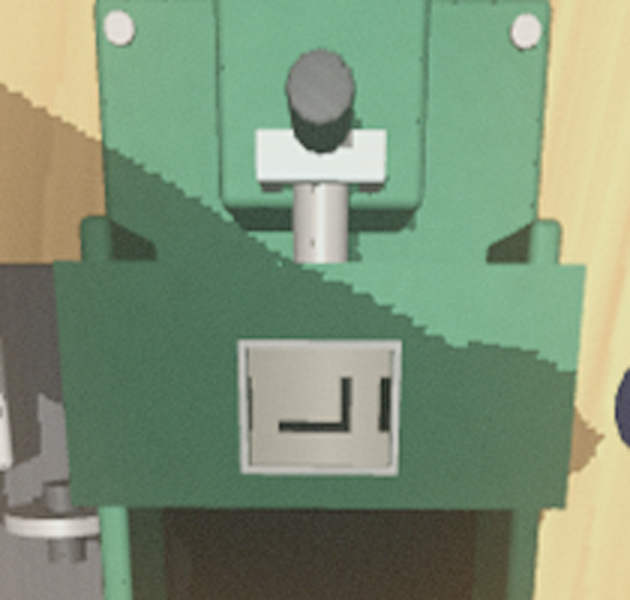

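Call:
carry_out(
  increments=[
    [1,[0,0,0],0],
    [1,[0,0,0],0],
  ],
)

```text
time_s: 30.2
position: [0.5977, -0.1439, 0.2124]
tool_rot: [-1.571, -0.0, 0.154]
force: [0.3, -0.9, 0.7]
opening: 0.0004
```

```bash
python3 - <<'E'
from h import *
o=look("w14")
im=cv2.imread("pics/w14.png");g=cv2.cvtColor(im,cv2.COLOR_BGR2GRAY)
a=cv2.resize(im[0:60,270:370],None,fx=7,fy=7,interpolation=cv2.INTER_CUBIC);cv2.imwrite("pics/w14p.png",a)
b=cv2.resize(im[100:170,280:360],None,fx=8,fy=8,interpolation=cv2.INTER_CUBIC);cv2.imwrite("pics/w14w.png",b)
print(o["position"],o["force"],o["tool_rot"])
E
```

```text
[ 0.59766535 -0.14389488  0.21237238] [ 0.28478601 -0.89989949  0.657903  ] [-1.57068667e+00 -2.16259157e-04  1.53825174e-01]
```

View pics/w14p.png

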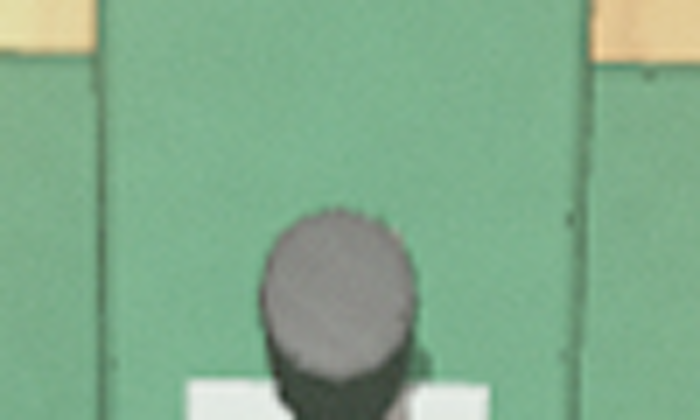

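View pics/w14w.png

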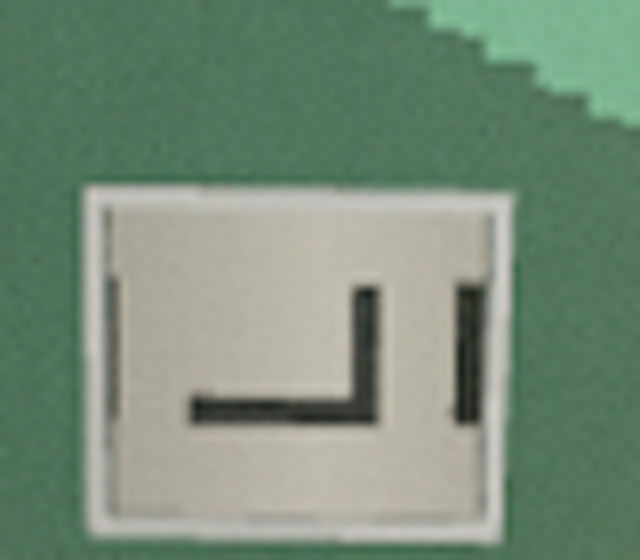

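```bash
python3 - <<'E'
from h import *
o=get_obs()
y=np.array([-.152,.988])
p=wplane(o,(270+338/7,293/7),.161)
w=wplane(o,(280+299/8,100+364/8),.132)
print(p,w,(p-w)[:2]@y,"y mach post=",25e-3+(p-w)[:2]@y)
# same measure in first picture
im=cv2.imread("pics/w1.png")
cv2.imwrite("pics/w1p.png",cv2.resize(im[0:50,280:360],None,fx=8,fy=8,interpolation=cv2.INTER_CUBIC))
E
```

```text
[ 0.5789631  -0.02646348  0.161     ] [ 0.58942791 -0.09861331  0.132     ] 0.07287468380432986 y mach post= 0.09787468380432987
```

View pics/w1p.png

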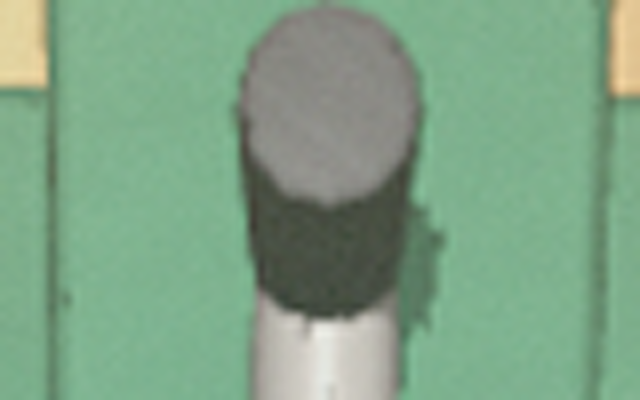

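```bash
python3 - <<'E'
from h import *
o={"position":[.59556619,-.14151456,.21296616],"tool_rot":[-1.56986,.000767,.15294]}
y=np.array([-.152,.988])
a=wplane(o,(280+330/8,105/8),.161);b=wplane(get_obs(),(270+338/7,293/7),.161)
print(a,(a-b)[:2]@y)
s=[cv2.cvtColor(get_image("scene"),cv2.COLOR_RGB2BGR)[185:390,140:390]]
cv2.imwrite("pics/fin.png",cv2.resize(s[0],None,fx=2.5,fy=2.5))
E
```

```text
[ 0.5763183  -0.00675829  0.161     ] 0.019870735399286875
```

View pics/fin.png

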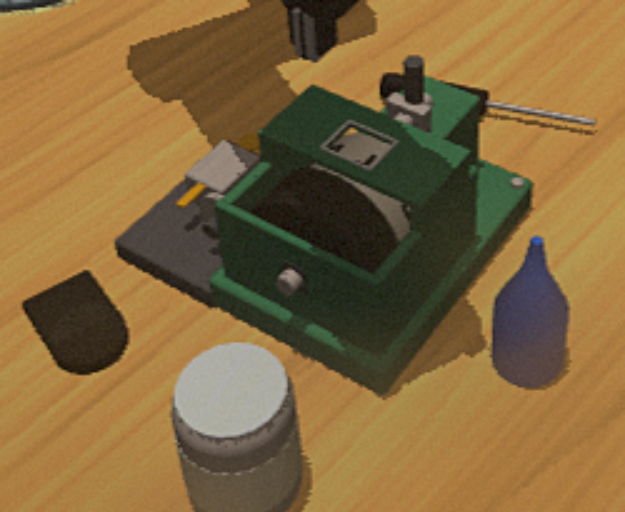

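Call:
carry_out(
  increments=[
    [1,[0,20,25],0],
    [1,[0,40,48],0],
    [1,[0,40,48],0],
    [1,[0,40,48],0],
    [1,[0,40,48],0],
    [1,[0,40,48],0],
  ],
)

```text
time_s: 30.9
position: [0.5914, -0.0985, 0.1734]
tool_rot: [-1.572, -0.002, 0.152]
force: [-0.9, 0.2, -0.9]
opening: 0.0005
```

```bash
python3 - <<'E'
from h import *
o=look("w15");print(o["position"],o["tool_rot"])
im=cv2.imread("pics/w15.png")
cv2.imwrite("pics/w15c.png",cv2.resize(im[0:220,240:400],None,fx=3.6,fy=2.7,interpolation=cv2.INTER_CUBIC))
cv2.imwrite("pics/w15c.png",cv2.resize(im[30:220,220:420],None,fx=3,fy=3,interpolation=cv2.INTER_CUBIC))
E
```

```text
[ 0.59135771 -0.09852253  0.17339467] [-1.57194528 -0.00217     0.1518982 ]
```

View pics/w15c.png

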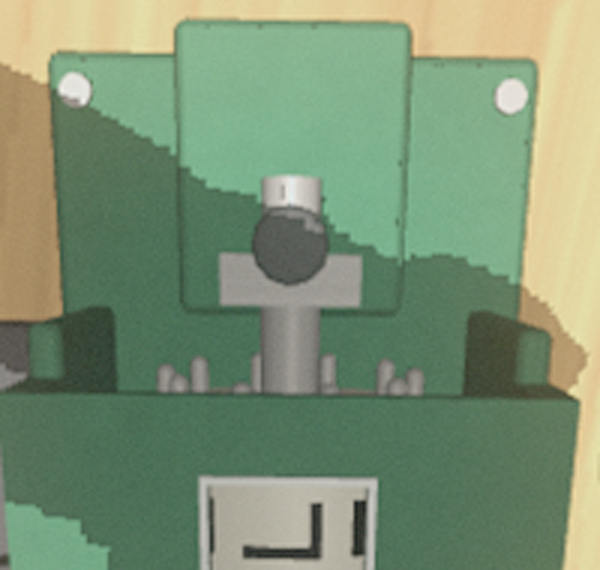

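```bash
python3 - <<'E'
from h import *
o=get_obs();y=np.array([-.152,.988])
f=lambda r,c,z:wplane(o,(220+c/3,30+r/3),z)[:2]@y
P=f(246,290,.161)
print("post from cover63",63+1e3*(P-f(395,300,.132)),"from 80",80+1e3*(P-f(313,300,.102)),"from 152",152+1e3*(P-f(21,293,.102)))
print("check: 152-80 =",1e3*(f(21,293,.102)-f(313,300,.102)), "window top edge y=42(inner):",63+1e3*(f(487,290,.132)-f(395,300,.132)))
E
```

```text
post from cover63 97.58728677558584 from 80 97.29411190567889 from 152 99.11367426928305
check: 152-80 = 70.18043763639584 window top edge y=42(inner): 39.98253259188772
```

Call:
carry_out(
  increments=[
    [1,[0,-20,0],0],
    [1,[0,-30,0],0],
    [1,[0,-30,0],0],
    [1,[0,-30,0],0],
    [1,[0,-30,0],0],
  ],
)

```text
time_s: 31.45
position: [0.59, -0.0978, 0.2015]
tool_rot: [-1.57, 0.001, 0.152]
force: [0.1, 0.2, -0.5]
opening: 0.0001
```

```bash
python3 - <<'E'
from h import *
o=get_obs();print(o["position"],o["force"],o["dq"].round(3),o["time_s"])
print(hand_in())
E
```

```text
[ 0.59002368 -0.09778628  0.20151196] [ 0.12509252  0.17239025 -0.51667515] [ 0.003  0.001 -0.004  0.002 -0.001  0.002] 31.45
the job is handed in; nothing more can be done
None
```

The drum reads 7, the lock bolt is pushed home against its stop, and the job is handed in at about 31.5 s. The hand-in gives no verdict.

**What I did:** The drum started between 3 and 4. I rolled it to 7 in five short strokes, with readings of about 9–13 N of press. I then pushed the post until it stopped dead. The highest push reading was about 16 N. After that I withdrew the fingers well clear of the machine.

**Last checks:**
- **Drum:** The 7 stands whole in the window, about 1.3 mm low, which is roughly 0.02 rad against the 0.06 allowed. The bolt nose is visible between two pins.
- **Bolt:** The reading from straight above put the post at y = 97.3–99.1 mm, which is 21–22.7 mm of travel. The bolt did not move at all as the push rose from about 9 N to 16 N.
- **Clearance:** The force reading was near zero and the arm was at rest. In the last scene picture the tin, glue, heel and driver looked unmoved by eye; I did not measure them.

**What disagreed:**
- **Bolt travel:** Two less certain readings gave shorter travel, 18.8–20.4 mm by triangulating with the fingers still on the post, and 19.9 mm by comparing with an early wrist picture. Both fall short of the required 20.5 mm. I trusted the later overhead reading and the dead stop, and did not push again.
- **Fingertip position:** In the pictures the shut fingertips ended about 37 mm short of the stated TCP. I felt the tyre at a TCP height of 0.0915 m and worked from that contact.

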